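# Isolate and load the annealing rack

## Robot

A 7-joint arm with a two-finger parallel gripper is mounted at the origin on a cart in front of the work surface, level with it; the furniture and walls round the work are solid. World frame = base frame: x ahead of the robot, y to its left, z up, the work surface at z = 0. Lengths are in m, angles in rad, forces in N, time in s.
With the tool pointing down it reaches from about 0.4 to 0.9 m from the base axis. Payload 5.6 kg.
Tool frame: the origin (TCP) lies midway between the tips of the shut fingers; the grasp point (between the pads) lies 19 mm behind it; z points along the fingers, y is the direction in which the jaws open and shut (so a half turn about z gives the same grasp; the last joint's range is limited). The gripper opens to 92 mm and grips with 3 to 60 N. Pads are 20 mm wide; open, the fingers measure 128 mm over their backs; the gripper's body (75 mm by 189 mm) begins 69 mm behind the grasp point.
Start: joints at [-1.242, 0.468, -0.012, 1.603, 0.006, 1.071, -0.056], TCP at [0.236, 0.606, 0.215] pointing down, gripper open.
Joint ranges: [-2.53, 2.53], [-0.31, 2.02], [-1.57, 1.55], [0.28, 2.44], [-1.29, 4.43], [0.15, 1.84], [-2.92, 2.92]. Speed limits (rad/s): [2.57, 2.57, 3.14, 3.14, 3.14, 3.14, 3.14].

## Interface

Orientations are given as a rotation vector (axis times angle).
In Python, from bench import robot gives the robot as it stands.
- The arm moves only by the tool send_rows, never from a script. Its argument "plan" is a list of rows, each an object with "delta_pos": the shift along the tool's x, y, z in m, a list of three; "twist": the turn, a rotation vector about the tool's x, y, z in rad, a list of three. In form: [{"delta_pos": [dx, dy, dz], "twist": [rx, ry, rz]}, ...]. A call has exactly 10 rows; each row is the pose to reach, as a shift and turn from the pose measured when the call began, along the tool's axes at that moment; what a row does not reach only later rows make up. A row lasts 1/12 s, in which the tool goes at most 41.7 mm and 7.16 degrees, less where a joint would pass 70% of its speed; a pose out of reach is approached as far as the arm can. A call with a gripper value outside its range is refused whole. "fingers" is the opening, from -1 (shut) to 1 (fully open), set as the call begins (left out, the last holds). The fingers move at their own pace and stop on an object; "squeeze" is the grip in N (left out, the last holds). Time passes only in rows, so rows that repeat a pose let the fingers close, or fill a call up. It gives the time, the measured TCP pose, the force and the opening at its end, in the units of the state.
- robot.get_state(): the state, without advancing time (a new reading comes with each control period).
- robot.camera(name): name is "scene" or "side" or "wrist"; returns (picture, depth): 420x560x3 uint8, red, green, blue; 420x560 float32, m along the optical axis (not along the pixel's ray), 0 where there is no reading.
- robot.camera_params(name): a dict with "fov_y" (degrees; the focal length in pixels is half the picture's height over the tangent of half this angle, whatever the lens; pixels are square), "cx", "cy" (the principal point, pixels), "dist_coeffs" ([k1, k2, p1, p2, k3] as OpenCV has them; the pictures are not rectified), "extrinsics" (4x4, takes a point from camera to world coordinates). Camera axes: x right, y up, looking along -z (the intrinsics and any distortion apply to the point x, -y, -z); pixel columns grow to the right and rows downward; lengths in m; the calibration is good to about 2 mm. A picture is of the moment at which its call begins: read the wrist's pose just before it. camera_params takes no time and is no camera call; for the wrist camera it gives the pose at the moment of the call.
- robot.hand_in(): hands the job in, once; it reports no verdict.
Trained networks look in the newest picture that a camera, given by its name, has taken for a name from the list of things; names that differ only in an ending like _2 or _b are one class to them, and where a whole thing is asked for, a point or a joint stands for the part that bears it (a point fixed in the world has none). Each returns a list of dicts, best first, with "confidence" (0 to 1); they miss things now and then, are a little off and sometimes report something else, mostly with a low value. They report only what shows in the picture. A call takes as long as a camera call.
- robot.masks_of(camera, label): "region" (420x560 bool, what is visible of it) and "point" ([column, row] in pixels, amid what is visible of it).
The state is a dict: "t": time; "joints": joint angles; "qvel": joint speeds; "effort": joint torques, N m; "ee_pos": TCP position; "tcp_rot": TCP orientation; "contact_force": force on the tool from outside, world axes, zero at the start; "wrist_torque": the same for the moment, N m; "gripper_width": finger opening in m.
Only numpy, scipy, OpenCV 4.12 (cv2) and the standard library are available. Lean on these libraries where they do the work, as an engineer would, in place of code of your own. Each camera call takes 0.05 s, during which the arm holds its last target.

## Task

Make the annealing rack safe first: pull both black isolating plugs straight up out of their sockets in the grey end box and stand them upright, fully home, in the two slots of the aluminium parking block. Only then lay every bent brass tube that is on the table flat on the rack, each at a station of its own, turned and centred so that its middle bar lies midway between that station's two V rests and both legs rest down in them. Do not disturb the tin, the pot and the pliers.

Things in the scene. Friction and masses are not known exactly. Their poses are not given: they have to be found in the camera images.
- rack: annealing rack, fixed to the table: dark steel plate 140 (x) x 250 (y) mm, 10 mm high, with three pairs of steel V rests and at its +y end a grey box 90 x 42 mm, top 46 mm above the table. Origin: centre of the plate at table height; x across the rack, y along it, z up.
- socket0 (a point): mouth of socket 0 (19 x 9 mm well) in the top of the rack's grey box, 46 mm above the table, at x = -24 mm of the rack. Axes as the rack's.
- socket1 (a point): mouth of socket 1 (19 x 9 mm well) in the top of the rack's grey box, 46 mm above the table, at x = +24 mm of the rack. Axes as the rack's.
- plug0_mid (a point): isolating plug, 40 g: black grip 28 (x) x 16 (y) x 38 (z) mm above a brass blade 22 mm long, 17 (x) x 8 (y) mm over its beads. Point: centre of the grip, 41 mm above the blade's tip, 19 mm above the grip's shoulder; z up. Starts fully home in socket 0; a sprung detent ball lets go at a straight upward pull of about 6 N.
- plug1_mid (a point): isolating plug, 40 g: black grip 28 (x) x 16 (y) x 38 (z) mm above a brass blade 22 mm long, 17 (x) x 8 (y) mm over its beads. Point: centre of the grip, 41 mm above the blade's tip, 19 mm above the grip's shoulder; z up. Starts fully home in socket 1; a sprung detent ball lets go at a straight upward pull of about 6 N.
- slot0 (a point): mouth, in the top face, of one of two slots in the aluminium parking block (96 x 44 mm, 30 mm high, fixed; slots 48 mm apart along x): 19.5 mm along x, 10.5 mm along y, 25 mm deep. A plug's blade goes in with its x along the slot's x, either way round, until its shoulder rests on the block (plug point 19 mm above this point).
- slot1 (a point): mouth, in the top face, of one of two slots in the aluminium parking block (96 x 44 mm, 30 mm high, fixed; slots 48 mm apart along x): 19.5 mm along x, 10.5 mm along y, 25 mm deep. A plug's blade goes in with its x along the slot's x, either way round, until its shoulder rests on the block (plug point 19 mm above this point).
- rest0 (a point): station farthest from the grey box of the rack: where the centre of a laid tube's middle bar belongs, 34 mm above the table, 24 mm above the rack's plate. Axes as the rack's. Its two V rests, one for each leg, stand at (x, y) = (+43, +24) and (-43, -24) mm from here: 26 mm long along x, mouths 23 mm wide, tops 42 mm above the table; stations are 66 mm apart along y.
- rest1 (a point): station in the middle of the rack: where the centre of a laid tube's middle bar belongs, 34 mm above the table, 24 mm above the rack's plate. Axes as the rack's. Its two V rests, one for each leg, stand at (x, y) = (+43, +24) and (-43, -24) mm from here: 26 mm long along x, mouths 23 mm wide, tops 42 mm above the table; stations are 66 mm apart along y.
- rest2 (a point): station next to the grey box of the rack: where the centre of a laid tube's middle bar belongs, 34 mm above the table, 24 mm above the rack's plate. Axes as the rack's. Its two V rests, one for each leg, stand at (x, y) = (+43, +24) and (-43, -24) mm from here: 26 mm long along x, mouths 23 mm wide, tops 42 mm above the table; stations are 66 mm apart along y.
- tube0_mid (a point): bent brass tube (may be absent), 9 mm thick, 50 g: flat crank (Z) 125 x 57 mm, starts lying flat. Point: centre of its 48 mm middle bar = balance point, 4.5 mm above what it lies on. Own y along the middle bar, x along the legs: one 58 mm leg runs to +x at y = +24 mm, one to -x at y = -24 mm; half a turn about z looks the same and is as good. Pinch the bar with fingers closing along x.
- tube1_mid (a point): bent brass tube (may be absent), 9 mm thick, 50 g: flat crank (Z) 125 x 57 mm, starts lying flat. Point: centre of its 48 mm middle bar = balance point, 4.5 mm above what it lies on. Own y along the middle bar, x along the legs: one 58 mm leg runs to +x at y = +24 mm, one to -x at y = -24 mm; half a turn about z looks the same and is as good. Pinch the bar with fingers closing along x.
- tube2_mid (a point): bent brass tube (may be absent), 9 mm thick, 50 g: flat crank (Z) 125 x 57 mm, starts lying flat. Point: centre of its 48 mm middle bar = balance point, 4.5 mm above what it lies on. Own y along the middle bar, x along the legs: one 58 mm leg runs to +x at y = +24 mm, one to -x at y = -24 mm; half a turn about z looks the same and is as good. Pinch the bar with fingers closing along x.
- third_hand_2: helping-hand clamp on a round foot on the left-hand soldering board (20 mm high, beyond the tubes): an obstacle that reaches about 0.19 m above the table; pass over it or in front of it. Origin at the centre of its foot
- findings_tin: white flat tin 60 x 90 x 25 mm, bystander, at the left; origin at the centre of its underside
- flux_pot: small pot with black lid, 51 mm across, 46 mm high, bystander behind the rack; origin at the centre of its underside
- black_pliers: black-handled pliers, 140 mm, lying to the right of the rack, bystander; origin at the centre of its underside

How it is judged:
On the way:
1. both plugs stand fully home in the slots of the parking block (((horizontal distance between plug0_mid and slot0 below 0.006 m and z of plug0_mid in the frame of slot0 between 0.015 and 0.0225 m and angle between plug0_mid's own z axis and vertical below 0.12 rad) or (horizontal distance between plug0_mid and slot1 below 0.006 m and z of plug0_mid in the frame of slot1 between 0.015 and 0.0225 m and angle between plug0_mid's own z axis and vertical below 0.12 rad)) and ((horizontal distance between plug1_mid and slot0 below 0.006 m and z of plug1_mid in the frame of slot0 between 0.015 and 0.0225 m and angle between plug1_mid's own z axis and vertical below 0.12 rad) or (horizontal distance between plug1_mid and slot1 below 0.006 m and z of plug1_mid in the frame of slot1 between 0.015 and 0.0225 m and angle between plug1_mid's own z axis and vertical below 0.12 rad))), for 0.2 s.
At the end, for the whole second after the job is handed in: Each plug in a parking slot: within 6 mm, shoulder within 3.5 mm of the block, upright within 0.12 rad. Every tube present at a station: centre within 9 mm along its legs, 6 mm across, 4 mm in height, turned within 0.12 rad, level within 0.1 rad; nothing held (all of step 1 and ((x of tube0_mid in the frame of rest0 between -0.009 and 0.009 m and y of tube0_mid in the frame of rest0 between -0.006 and 0.006 m and z of tube0_mid in the frame of rest0 between -0.004 and 0.004 m and angle between the x axis of tube0_mid and the x axis of rest0, either way round below 0.12 rad and angle between tube0_mid's own z axis and vertical below 0.1 rad) or (x of tube0_mid in the frame of rest1 between -0.009 and 0.009 m and y of tube0_mid in the frame of rest1 between -0.006 and 0.006 m and z of tube0_mid in the frame of rest1 between -0.004 and 0.004 m and angle between the x axis of tube0_mid and the x axis of rest1, either way round below 0.12 rad and angle between tube0_mid's own z axis and vertical below 0.1 rad) or (x of tube0_mid in the frame of rest2 between -0.009 and 0.009 m and y of tube0_mid in the frame of rest2 between -0.006 and 0.006 m and z of tube0_mid in the frame of rest2 between -0.004 and 0.004 m and angle between the x axis of tube0_mid and the x axis of rest2, either way round below 0.12 rad and angle between tube0_mid's own z axis and vertical below 0.1 rad)) and ((x of tube1_mid in the frame of rest0 between -0.009 and 0.009 m and y of tube1_mid in the frame of rest0 between -0.006 and 0.006 m and z of tube1_mid in the frame of rest0 between -0.004 and 0.004 m and angle between the x axis of tube1_mid and the x axis of rest0, either way round below 0.12 rad and angle between tube1_mid's own z axis and vertical below 0.1 rad) or (x of tube1_mid in the frame of rest1 between -0.009 and 0.009 m and y of tube1_mid in the frame of rest1 between -0.006 and 0.006 m and z of tube1_mid in the frame of rest1 between -0.004 and 0.004 m and angle between the x axis of tube1_mid and the x axis of rest1, either way round below 0.12 rad and angle between tube1_mid's own z axis and vertical below 0.1 rad) or (x of tube1_mid in the frame of rest2 between -0.009 and 0.009 m and y of tube1_mid in the frame of rest2 between -0.006 and 0.006 m and z of tube1_mid in the frame of rest2 between -0.004 and 0.004 m and angle between the x axis of tube1_mid and the x axis of rest2, either way round below 0.12 rad and angle between tube1_mid's own z axis and vertical below 0.1 rad)) and ((x of tube2_mid in the frame of rest0 between -0.009 and 0.009 m and y of tube2_mid in the frame of rest0 between -0.006 and 0.006 m and z of tube2_mid in the frame of rest0 between -0.004 and 0.004 m and angle between the x axis of tube2_mid and the x axis of rest0, either way round below 0.12 rad and angle between tube2_mid's own z axis and vertical below 0.1 rad) or (x of tube2_mid in the frame of rest1 between -0.009 and 0.009 m and y of tube2_mid in the frame of rest1 between -0.006 and 0.006 m and z of tube2_mid in the frame of rest1 between -0.004 and 0.004 m and angle between the x axis of tube2_mid and the x axis of rest1, either way round below 0.12 rad and angle between tube2_mid's own z axis and vertical below 0.1 rad) or (x of tube2_mid in the frame of rest2 between -0.009 and 0.009 m and y of tube2_mid in the frame of rest2 between -0.006 and 0.006 m and z of tube2_mid in the frame of rest2 between -0.004 and 0.004 m and angle between the x axis of tube2_mid and the x axis of rest2, either way round below 0.12 rad and angle between tube2_mid's own z axis and vertical below 0.1 rad))); the robot touches nothing.
It fails at once if a tube is laid on the rack while a plug is still in its socket (((horizontal distance between plug0_mid and socket0 below 0.02 m and z of plug0_mid in the frame of socket0 below 0.03 m) or (horizontal distance between plug1_mid and socket1 below 0.02 m and z of plug1_mid in the frame of socket1 below 0.03 m)) and ((x of tube0_mid in the frame of rest0 between -0.03 and 0.03 m and y of tube0_mid in the frame of rest0 between -0.03 and 0.03 m and z of tube0_mid in the frame of rest0 between -0.02 and 0.004 m) or (x of tube0_mid in the frame of rest1 between -0.03 and 0.03 m and y of tube0_mid in the frame of rest1 between -0.03 and 0.03 m and z of tube0_mid in the frame of rest1 between -0.02 and 0.004 m) or (x of tube0_mid in the frame of rest2 between -0.03 and 0.03 m and y of tube0_mid in the frame of rest2 between -0.03 and 0.03 m and z of tube0_mid in the frame of rest2 between -0.02 and 0.004 m) or (x of tube1_mid in the frame of rest0 between -0.03 and 0.03 m and y of tube1_mid in the frame of rest0 between -0.03 and 0.03 m and z of tube1_mid in the frame of rest0 between -0.02 and 0.004 m) or (x of tube1_mid in the frame of rest1 between -0.03 and 0.03 m and y of tube1_mid in the frame of rest1 between -0.03 and 0.03 m and z of tube1_mid in the frame of rest1 between -0.02 and 0.004 m) or (x of tube1_mid in the frame of rest2 between -0.03 and 0.03 m and y of tube1_mid in the frame of rest2 between -0.03 and 0.03 m and z of tube1_mid in the frame of rest2 between -0.02 and 0.004 m) or (x of tube2_mid in the frame of rest0 between -0.03 and 0.03 m and y of tube2_mid in the frame of rest0 between -0.03 and 0.03 m and z of tube2_mid in the frame of rest0 between -0.02 and 0.004 m) or (x of tube2_mid in the frame of rest1 between -0.03 and 0.03 m and y of tube2_mid in the frame of rest1 between -0.03 and 0.03 m and z of tube2_mid in the frame of rest1 between -0.02 and 0.004 m) or (x of tube2_mid in the frame of rest2 between -0.03 and 0.03 m and y of tube2_mid in the frame of rest2 between -0.03 and 0.03 m and z of tube2_mid in the frame of rest2 between -0.02 and 0.004 m))).
It fails at once if the tin, the pot or the pliers are moved by more than 3 cm (distance of any of findings_tin, flux_pot, black_pliers from where it was at the start of the episode above 0.03 m).
Of tube0, tube1, tube2 only 2 to 3 are there at a start; the rules pass over those that are not, and their reading is None.
At some moment in a run one of tube0, tube1, tube2 may be knocked a few centimetres aside while the robot is not near it.
It also fails if it takes over 210 s, if anything falls off the work surface, if the arm or the gripper's body presses on something with over 40 N, if the wrist force passes 120 N, or if a joint passes its speed limit or range.

## Working session

There is one attempt and no reset: what is moved stays moved. The work goes in short steps, Python scripts to look and compute and a tool call to move; the robot and the scene stay as the last step left them, time stands still between calls to the robot, and variables do not carry over. Pictures are saved under pics/ and viewed, and the job is handed in when it is done.

Besides the shell and the picture viewer there is one more tool, called after "Request:" as name(argument=value, ...) on one line, values as JSON. send_rows: Moves the arm, as the interface text tells. Its arguments: {"type":"object","properties":{"plan":{"type":"array","items":{"type":"object","properties":{"delta_pos":{"type":"array","items":{"type":"number"}},"twist":{"type":"array","items":{"type":"number"}}}}},"fingers":{"type":"number"},"squeeze":{"type":"number"}},"required":["plan"]}

```bash
ls; mkdir -p pics
python3 - <<'E'
from bench import robot
import cv2,numpy as np
print(robot.get_state())
for n in ["scene","side","wrist"]:
    p,d=robot.camera(n)
    cv2.imwrite(f"pics/{n}0.png",p[:,:,::-1]); np.save(f"pics/{n}0.npy",d)
    print(n,robot.camera_params(n))
E
```

```text
pics
{'t': 0.0, 'joints': array([-1.24200447,  0.46839148, -0.01158934,  1.60360062,  0.00600943,
        1.07140518, -0.05630328]), 'qvel': array([-0.00021428, -0.00075965,  0.0005206 , -0.0001069 ,  0.00019036,
        0.00161937, -0.00037493]), 'effort': array([ 4.28357025e-04, -5.20569849e+01, -1.19737058e-02, -2.43758458e+01,
       -5.64377569e-02,  1.73389987e-02,  1.71058941e-04]), 'ee_pos': array([0.23600171, 0.60502375, 0.21364059]), 'tcp_rot': array([-5.80731596e-01, -3.08725601e+00,  2.76475371e-03]), 'contact_force': array([ 0.66697127, -0.13277091, -0.0245885 ]), 'wrist_torque': array([-0.02828057,  0.01356279, -0.03556517]), 'gripper_width': 0.0917739060704182}
scene {'fov_y': 48.82349244607589, 'cx': 282.8312663208412, 'cy': 208.48045498940132, 'dist_coeffs': array([0.02567062, 0.        , 0.        , 0.        , 0.        ]), 'extrinsics': array([[ 0.86390772,  0.22627808, -0.44995742, -0.14534998],
       [-0.50289885,  0.33877568, -0.79518789, -1.37735036],
       [-0.02749895,  0.91325203,  0.40646592,  0.70861695],
       [ 0.        ,  0.        ,  0.        ,  
[... 176 characters left out ...]
   ]), 'extrinsics': array([[ 0.92020755,  0.24477525, -0.30545562,  0.22191511],
       [-0.39137169,  0.56179159, -0.72884732, -1.04163662],
       [-0.00680139,  0.79023749,  0.61276297,  0.80226579],
       [ 0.        ,  0.        ,  0.        ,  1.        ]])}
wrist {'fov_y': 66.70397621624237, 'cx': 281.73589736562025, 'cy': 208.643824152056, 'dist_coeffs': array([-0.06265772,  0.        ,  0.        ,  0.        ,  0.        ]), 'extrinsics': array([[ 0.36299676, -0.89168825, -0.27041712,  0.15938924],
       [ 0.93178974,  0.34702734,  0.10648903,  0.63641244],
       [-0.00111289, -0.29062707,  0.95683576,  0.38408561],
       [ 0.        ,  0.        ,  0.        ,  1.        ]])}
```

View pics/scene0.png

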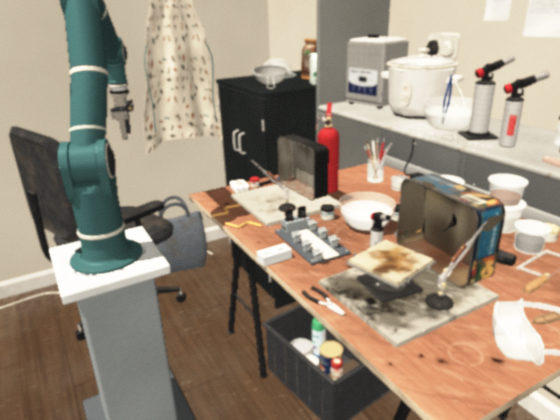

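View pics/side0.png

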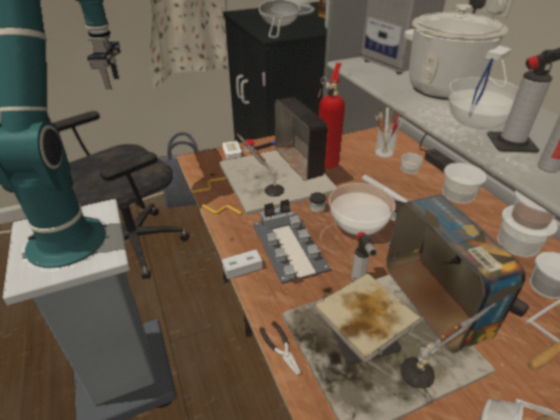

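View pics/wrist0.png

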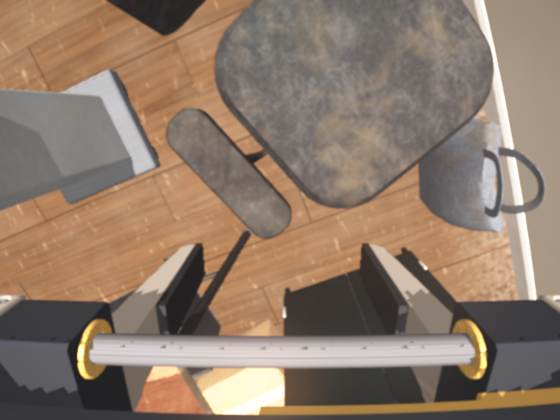

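```bash
cat > h.py <<'E'
from bench import robot
import cv2,numpy as np
from scipy.spatial.transform import Rotation as R
def K(p,h=420):
    f=h/2/np.tan(np.radians(p["fov_y"])/2)
    return np.array([[f,0,p["cx"]],[0,f,p["cy"]],[0,0,1]])
def rays(p,uv):
    x=cv2.undistortPoints(np.array(uv,float).reshape(-1,1,2),K(p),p["dist_coeffs"])[:,0]
    return np.c_[x[:,0],-x[:,1],-np.ones(len(x))]
def deproj(p,uv,d):
    c=rays(p,uv)*np.array(d).reshape(-1,1)
    E=p["extrinsics"]; return c@E[:3,:3].T+E[:3,3]
def plane(p,uv,z):
    r=rays(p,uv)@p["extrinsics"][:3,:3].T; o=p["extrinsics"][:3,3]
    return o+r*((z-o[2])/r[:,2])[:,None]
def proj(p,X):
    E=p["extrinsics"]; c=(np.atleast_2d(X)-E[:3,3])@E[:3,:3]
    c=c*[1,-1,-1]
    return cv2.projectPoints(c,np.zeros(3),np.zeros(3),K(p),p["dist_coeffs"])[0][:,0]
def cloud(p,d):
    v,u=np.mgrid[0:420,0:560]
    W=deproj(p,np.c_[u.ravel(),v.ravel()],d.ravel()).reshape(420,560,3)
    W[d==0]=np.nan; return W
def downrot(yaw):
    # tool z down; yaw = world angle of tool y (jaw axis)
    y=np.array([np.cos(yaw),np.sin(yaw),0]); z=np.array([0,0,-1.]); x=np.cross(y,z)
    return R.from_matrix(np.c_[x,y,z])
def goto(pos,yaw,st=None):
    st=st or robot.get_state()
    r0=R.from_rotvec(st["tcp_rot"])
    c=[]
    for k in (0,np.pi):
        tw=(r0.inv()*downrot(yaw+k)).as_rotvec(); c.append(tw)
    tw=min(c,key=np.linalg.norm)
    dp=r0.inv().apply(np.array(pos)-st["ee_pos"])
    print("delta_pos",np.round(dp,4),"twist",np.round(tw,4),"| dist %.3f deg %.1f rows %.1f"%(np.linalg.norm(dp),np.degrees(np.linalg.norm(tw)),max(np.linalg.norm(dp)/.0417,np.degrees(np.linalg.norm(tw))/7.16)),"alt",np.round(max(c,key=np.linalg.norm),4))
def jaw(st):
    M=R.from_rotvec(st["tcp_rot"]).as_matrix(); return np.arctan2(M[1,1],M[0,1])
def snap(n,tag):
    p=robot.camera_params(n); a,d=robot.camera(n)
    cv2.imwrite(f"pics/{tag}.png",a[:,:,::-1]); np.save(f"pics/{tag}.npy",d)
    return p,a,d
E
python3 - <<'E'
from h import *
names=["rack","plug0_mid","plug1_mid","slot0","tube0_mid","flux_pot","findings_tin","black_pliers","third_hand_2"]
for n in ["side","scene"]:
    p=robot.camera_params(n); d=np.load(f"pics/{n}0.npy"); W=cloud(p,d)
    for l in names:
        for m in robot.masks_of(n,l)[:3]:
            u,v=map(int,m["point"]); r=m["region"]
            print(n,l,round(m["confidence"],2),m["point"],r.sum(),np.round(W[v,u],3),np.round(np.nanmedian(W[r],0),3) if r.any() else None)
    im=cv2.imread(f"pics/{n}0.png"); c=im[130:330,170:370] if n=="side" else im[160:300,180:360]
    cv2.imwrite(f"pics/{n}_c.png",cv2.resize(c,None,fx=4 if n=="scene" else 3,fy=4 if n=="scene" else 3,interpolation=2))
print(robot.get_state()["t"])
E
```

```text
side rack 0.98 [289.7, 245.1] 3269 [ 0.576 -0.283  0.013] [ 0.574 -0.292  0.013]
side rack 0.49 [286.4, 348.8] 416 [ 0.438 -0.573  0.009] [ 0.433 -0.563  0.01 ]
side rack 0.44 [233.2, 150.7] 267 [0.593 0.263 0.024] [0.589 0.265 0.024]
side plug0_mid 0.75 [289.8, 249.0] 3346 [ 0.569 -0.3    0.015] [ 0.574 -0.292  0.013]
side plug0_mid 0.45 [271.3, 207.8] 119 [ 0.564 -0.184  0.081] [ 0.559 -0.179  0.071]
side plug0_mid 0.37 [208.1, 184.3] 101 [0.451 0.107 0.008] [0.45  0.091 0.008]
side plug1_mid 0.6 [283.2, 204.2] 121 [ 0.602 -0.183  0.08 ] [ 0.608 -0.182  0.073]
side slot0 0.67 [231.2, 149.5] 229 [0.587 0.269 0.026] [0.59  0.265 0.025]
side slot0 0.6 [244.9, 262.3] 739 [ 0.434 -0.311  0.03 ] [ 0.428 -0.314  0.029]
side flux_pot 0.87 [317.2, 201.0] 269 [ 0.722 -0.169  0.044] [ 0.727 -0.164  0.039]
side findings_tin 0.61 [317.4, 198.0] 283 [ 0.727 -0.159  0.047] [ 0.727 -0.162  0.039]
side findings_tin 0.51 [232.1, 150.2] 259 [0.589 0.264 0.024] [0.59  0.265 0.024]
side findings_tin 0.24 [289.4, 245.9] 3368 [ 0.576 -0.283  0.013] [ 0.574 -0.291  0.013]
side black_pliers 0.68 [286.3, 35
[... 218 characters left out ...]
067]
scene plug1_mid 0.63 [299.6, 211.0] 102 [ 0.595 -0.177  0.071] [ 0.602 -0.179  0.068]
scene slot0 0.61 [276.0, 253.3] 516 [ 0.426 -0.318  0.029] [ 0.422 -0.316  0.026]
scene tube0_mid 0.23 [307.8, 240.8] 2018 [ 0.538 -0.315  0.039] [ 0.567 -0.29   0.013]
scene flux_pot 0.52 [329.4, 213.4] 197 [ 0.725 -0.168  0.027] [ 0.72  -0.162  0.032]
scene findings_tin 0.77 [240.4, 187.4] 198 [0.576 0.249 0.023] [0.584 0.262 0.022]
scene black_pliers 0.68 [321.5, 295.5] 237 [ 0.435 -0.54   0.006] [ 0.429 -0.548  0.009]
scene black_pliers 0.19 [311.1, 242.3] 2075 [ 0.537 -0.338  0.042] [ 0.569 -0.287  0.013]
scene third_hand_2 0.22 [298.1, 211.0] 107 [ 0.592 -0.177  0.071] [ 0.604 -0.179  0.068]
1.05
```

View pics/side_c.png

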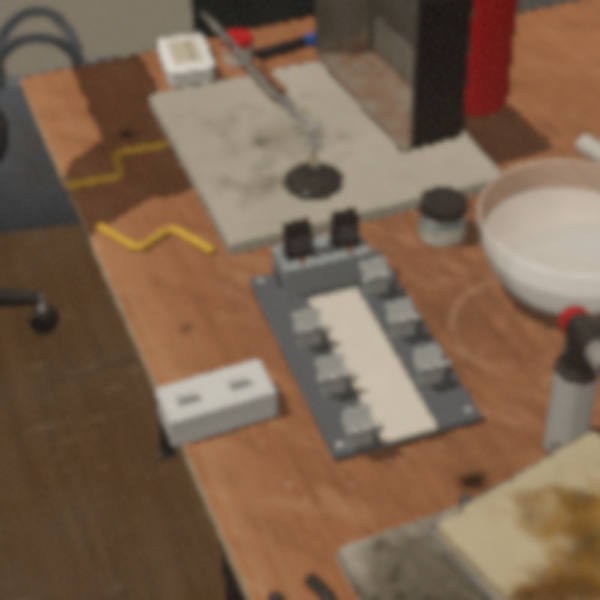

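Run:
```python
from h import *
p=robot.camera_params("side")
print(plane(p,[(196,190),(228,180),(208,184),(205,208),(240,212),(222,208)],.006).round(3))
# wrist cam offset in tool frame
st=robot.get_state(); w=robot.camera_params("wrist")["extrinsics"]; r=R.from_rotvec(st["tcp_rot"])
print(r.inv().apply(w[:3,3]-st["ee_pos"]), (r.inv().as_matrix()@w[:3,:3]).round(3)); print(jaw(st), r.as_matrix().round(3))
goto([0.53,-.2,.40],np.pi/2)
```

```text
[[ 0.405  0.091  0.006]
 [ 0.521  0.105  0.006]
 [ 0.451  0.109  0.006]
 [ 0.407 -0.016  0.006]
 [ 0.501 -0.08   0.006]
 [ 0.456 -0.038  0.006]]
[ 0.08279513  0.00101839 -0.17020629] [[ 0.     0.957  0.291]
 [ 1.    -0.    -0.   ]
 [-0.     0.291 -0.957]]
1.1988246476646254 [[-0.932  0.363  0.   ]
 [ 0.363  0.932  0.   ]
 [-0.     0.    -1.   ]]
delta_pos [-0.5665 -0.6437 -0.1854] twist [ 1.00e-04  0.00e+00 -3.72e-01] | dist 0.877 deg 21.3 rows 21.0 alt [ 0.0000e+00 -1.0000e-04  2.7696e+00]
```

Run:
```python
from h import *
goto([0.45,.05,.33],np.pi/2)
p=robot.camera_params("side"); print(plane(p,[(274,190),(236,137)],.02).round(3))
W=cloud(p,np.load("pics/side0.npy"))
for uv in [(240,141),(250,155),(260,167),(268,177),(275,190),(274,180)]: print(uv,W[uv[1],uv[0]].round(3))
```

```text
delta_pos [-0.4011 -0.4399 -0.1154] twist [ 1.00e-04  0.00e+00 -3.72e-01] | dist 0.606 deg 21.3 rows 14.5 alt [ 0.0000e+00 -1.0000e-04  2.7696e+00]
[[ 0.636 -0.032  0.02 ]
 [ 0.638  0.363  0.02 ]]
(240, 141) [ 0.782  0.783 -0.242]
(250, 155) [0.651 0.239 0.001]
(260, 167) [0.646 0.119 0.019]
(268, 177) [0.648 0.049 0.019]
(275, 190) [ 0.632 -0.05   0.033]
(274, 180) [ 0.634 -0.039  0.065]
```

Request:
send_rows(plan=[{"delta_pos": [-0.03, -0.03, -0.01], "twist": [0, 0, -0.05]}, {"delta_pos": [-0.05, -0.06, -0.02], "twist": [0, 0, -0.1]}, {"delta_pos": [-0.08, -0.09, -0.03], "twist": [0, 0, -0.15]}, {"delta_pos": [-0.11, -0.12, -0.04], "twist": [0, 0, -0.2]}, {"delta_pos": [-0.14, -0.15, -0.05], "twist": [0, 0, -0.25]}, {"delta_pos": [-0.17, -0.18, -0.06], "twist": [0, 0, -0.3]}, {"delta_pos": [-0.2, -0.21, -0.07], "twist": [0, 0, -0.372]}, {"delta_pos": [-0.225, -0.24, -0.08], "twist": [0, 0, -0.372]}, {"delta_pos": [-0.25, -0.27, -0.09], "twist": [0, 0, -0.372]}, {"delta_pos": [-0.275, -0.3, -0.1], "twist": [0, 0, -0.372]}], fingers=1)

```text
t: 1.88
ee_pos: [0.382, 0.2292, 0.314]
tcp_rot: [0.0, 3.141, 0.001]
contact_force: [0.6, 0.3, 0.4]
gripper_width: 0.0922
```

Run:
```python
from h import *
st=robot.get_state(); print(st["t"],st["ee_pos"],st["joints"].round(2),st["contact_force"])
goto([0.45,.05,.33],np.pi/2)
```

```text
1.8833 [0.38199139 0.22918757 0.31397728] [-0.74  0.01  0.13  1.96 -0.    1.17  0.96] [0.64594166 0.31578923 0.35936771]
delta_pos [-0.068  -0.1792 -0.0161] twist [ 0.0007  0.0005 -0.    ] | dist 0.192 deg 0.1 rows 4.6 alt [ 8.0000e-04 -1.1000e-03  3.1416e+00]
```

Request:
send_rows(plan=[{"delta_pos": [-0.015, -0.035, -0.004], "twist": [0, 0, 0]}, {"delta_pos": [-0.03, -0.07, -0.008], "twist": [0, 0, 0]}, {"delta_pos": [-0.045, -0.105, -0.012], "twist": [0, 0, 0]}, {"delta_pos": [-0.055, -0.14, -0.016], "twist": [0, 0, 0]}, {"delta_pos": [-0.068, -0.165, -0.016], "twist": [0, 0, 0]}, {"delta_pos": [-0.068, -0.179, -0.016], "twist": [0, 0, 0]}, {"delta_pos": [-0.068, -0.179, -0.016], "twist": [0, 0, 0]}, {"delta_pos": [-0.068, -0.179, -0.016], "twist": [0, 0, 0]}, {"delta_pos": [-0.068, -0.179, -0.016], "twist": [0, 0, 0]}, {"delta_pos": [-0.068, -0.179, -0.016], "twist": [0, 0, 0]}])

```text
t: 2.72
ee_pos: [0.4497, 0.0518, 0.3298]
tcp_rot: [-0.004, 3.141, 0.002]
contact_force: [0.1, 0.5, -0.8]
gripper_width: 0.092
```

Run:
```python
from h import *
p,a,d=snap("wrist","w1")
snap("side","s1"); snap("scene","c1")
st=robot.get_state(); print(st["t"],st["ee_pos"])
for l in ["tube0_mid"]:
    for m in robot.masks_of("wrist",l):
        r=m["region"]; v,u=np.nonzero(r)
        X=plane(p,np.c_[u,v],.007)[:,:2]
        c=X.mean(0); print(m["confidence"],m["point"],r.sum(),c)
goto([0.56,-.22,.33],np.pi/2)
```

```text
2.8667 [0.44982822 0.05121859 0.32987146]
delta_pos [-0.1097 -0.2712 -0.0003] twist [0.0007 0.0005 0.0016] | dist 0.293 deg 0.1 rows 7.0 alt [-7.00e-04  1.10e-03 -3.14e+00]
```

View pics/w1.png

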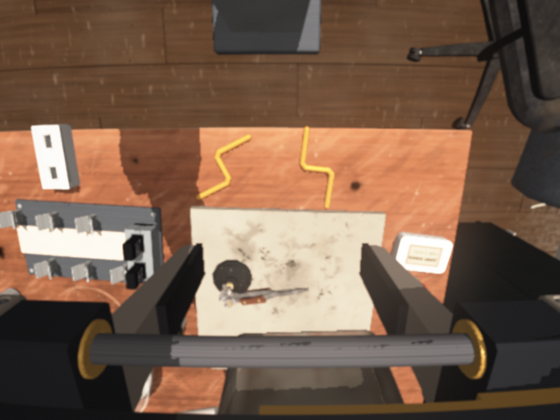

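View pics/s1.png

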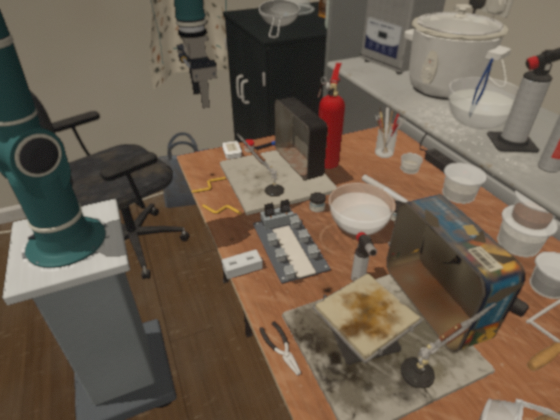

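Request:
send_rows(plan=[{"delta_pos": [-0.01, -0.035, 0], "twist": [0, 0, 0]}, {"delta_pos": [-0.02, -0.07, 0], "twist": [0, 0, 0]}, {"delta_pos": [-0.03, -0.105, 0], "twist": [0, 0, 0]}, {"delta_pos": [-0.04, -0.14, 0], "twist": [0, 0, 0]}, {"delta_pos": [-0.05, -0.175, 0], "twist": [0, 0, 0]}, {"delta_pos": [-0.06, -0.21, 0], "twist": [0, 0, 0]}, {"delta_pos": [-0.06, -0.24, 0], "twist": [0, 0, 0]}, {"delta_pos": [-0.06, -0.27, 0], "twist": [0, 0, 0]}, {"delta_pos": [-0.06, -0.28, 0], "twist": [0, 0, 0]}, {"delta_pos": [-0.06, -0.28, 0], "twist": [0, 0, 0]}])

```text
t: 3.75
ee_pos: [0.5097, -0.2314, 0.3295]
tcp_rot: [-0.005, -3.141, 0.001]
contact_force: [-0.7, -0.6, -0.4]
gripper_width: 0.0919
```

Run:
```python
from h import *
p,a,d=snap("wrist","w2"); np.save("pics/w2p.npy",p,allow_pickle=True)
st=robot.get_state(); print(st["t"],st["ee_pos"])
```

```text
3.8 [ 0.51016486 -0.22902216  0.32939591]
```

View pics/w2.png

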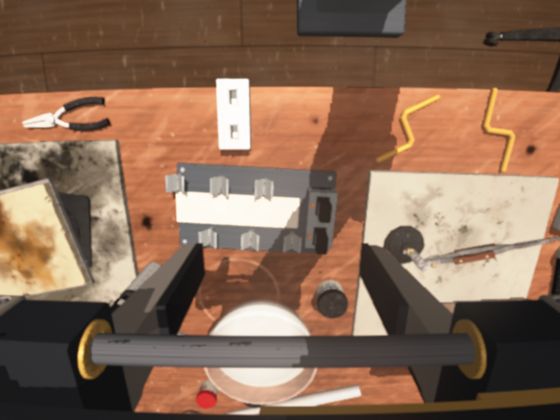

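Run:
```python
import cv2
im=cv2.imread("pics/w2.png")
cv2.imwrite("pics/w2a.png",cv2.resize(im[155:260,160:345],None,fx=4.3,fy=4.3,interpolation=2))
cv2.imwrite("pics/w2b.png",cv2.resize(im[70:160,205:265],None,fx=6,fy=6,interpolation=2))
```

```text
(no output)
```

View pics/w2a.png

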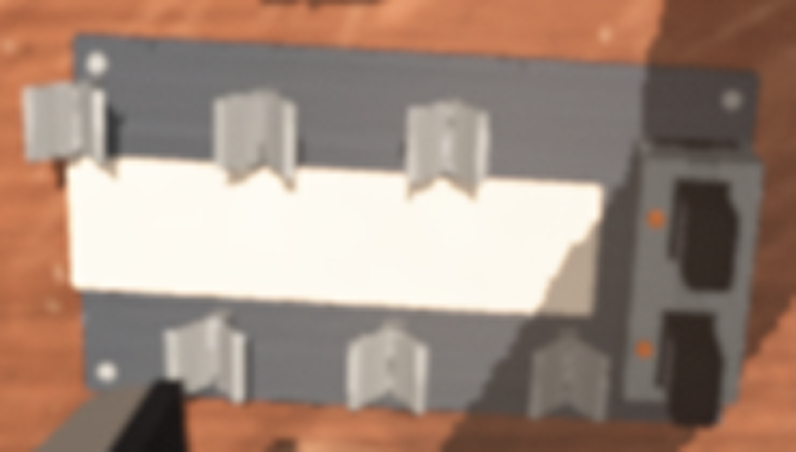

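View pics/w2b.png

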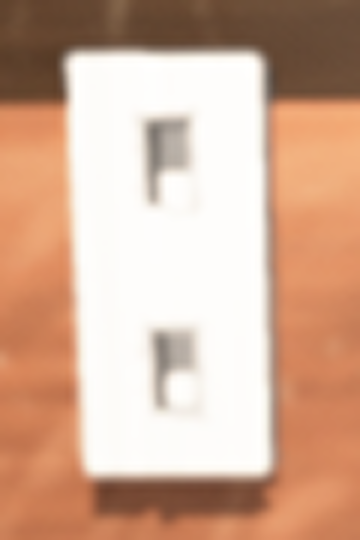

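```bash
cat >> h.py <<'E'
def rect(W,z0,z1,xr,yr,show=True):
    m=(W[...,2]>z0)&(W[...,2]<z1)&(W[...,0]>xr[0])&(W[...,0]<xr[1])&(W[...,1]>yr[0])&(W[...,1]<yr[1])
    P=W[m]; (c,s,a)=cv2.minAreaRect((P[:,:2]*1000).astype(np.float32))
    if show: print("n",len(P),"c",np.round(c,1),"size",np.round(s,1),"ang",round(a,1),"zmed",P[:,2].mean().round(4),"mean",P[:,:2].mean(0).round(4))
    return m
E
python3 - <<'E'
from h import *
p=np.load("pics/w2p.npy",allow_pickle=True).item(); d=np.load("pics/w2.npy"); W=cloud(p,d)
print("block");rect(W,.025,.036,(.37,.5),(-.4,-.22))
print("plugs");rect(W,.074,.095,(.5,.7),(-.24,-.12))
m=rect(W,.074,.095,(.5,.583),(-.24,-.12));m=rect(W,.074,.095,(.583,.7),(-.24,-.12))
print("plate");rect(W,.007,.014,(.47,.68),(-.45,-.12))
print("vtops");rect(W,.036,.044,(.47,.68),(-.45,-.2))
print("table",np.nanmean(W[100:130,290:310,2]))
# pixel-based
def px(sx,sy,f,ox,oy): return ((sx+.5)/f-.5+ox,(sy+.5)/f-.5+oy)
A=lambda s:px(*s,4.3,160,155); B=lambda s:px(*s,6,205,70)
print("plate corners",plane(p,[A(s) for s in [(76,36),(760,72),(88,388)]],.010).round(4).tolist())
print("screws",plane(p,[A(s) for s in [(96,63),(732,100),(107,372)]],.010).round(4).tolist())
print("block corners",plane(p,[B(s) for s in [(66,52),(265,52),(272,474),(85,476)]],.030).round(4).tolist())
s=plane(p,[B(s) for s in [(167,163),(177,371)]],.030);print("slots",s.round(4).tolist(),np.linalg.norm(s[0]-s[1]))
E
```

```text
block
n 1950 c [ 429.5 -299.5] size [44.7 95.1] ang 89.4 zmed 0.03 mean [ 0.4275 -0.2994]
plugs
n 484 c [ 583.9 -172.6] size [16.2 75.9] ang 86.3 zmed 0.0829 mean [ 0.5817 -0.1731]
n 250 c [ 560.1 -171.1] size [16.2 28.1] ang 86.5 zmed 0.083 mean [ 0.5589 -0.1718]
n 234 c [ 607.8 -174.2] size [16.1 28.1] ang 86.8 zmed 0.0828 mean [ 0.6062 -0.1746]
plate
n 9013 c [ 569.6 -299.9] size [193.7 315.9] ang 5.1 zmed 0.011 mean [ 0.5689 -0.2878]
vtops
n 881 c [ 581.6 -336. ] size [154.5 255.6] ang 9.6 zmed 0.0399 mean [ 0.5745 -0.3045]
table 0.0001598348313855377
plate corners [[0.5016, -0.3922, 0.01], [0.5157, -0.1456, 0.01], [0.6389, -0.4009, 0.01]]
screws [[0.5115, -0.3858, 0.01], [0.5259, -0.1553, 0.01], [0.6322, -0.3928, 0.01]]
block corners [[0.3809, -0.3217, 0.03], [0.3814, -0.2757, 0.03], [0.4782, -0.2768, 0.03], [0.4784, -0.3224, 0.03]]
slots [[0.4057, -0.2993, 0.03], [0.4535, -0.2989, 0.03]] 0.047772602092114036
```

Run:
```python
from h import *
goto([.560,-.171,.16],np.radians(86.6))
```

```text
delta_pos [-0.0499  0.0579  0.1694] twist [ 0.001  -0.0002  0.0593] | dist 0.186 deg 3.4 rows 4.5 alt [ 3.0000e-04  1.5000e-03 -3.0823e+00]
```

Request:
send_rows(plan=[{"delta_pos": [-0.01, 0.012, 0.035], "twist": [0, 0, 0.02]}, {"delta_pos": [-0.02, 0.024, 0.07], "twist": [0, 0, 0.04]}, {"delta_pos": [-0.03, 0.036, 0.105], "twist": [0, 0, 0.059]}, {"delta_pos": [-0.04, 0.048, 0.14], "twist": [0.001, 0, 0.059]}, {"delta_pos": [-0.05, 0.058, 0.169], "twist": [0.001, 0, 0.059]}, {"delta_pos": [-0.05, 0.058, 0.169], "twist": [0.001, 0, 0.059]}, {"delta_pos": [-0.05, 0.058, 0.169], "twist": [0.001, 0, 0.059]}, {"delta_pos": [-0.05, 0.058, 0.169], "twist": [0.001, 0, 0.059]}, {"delta_pos": [-0.05, 0.058, 0.169], "twist": [0.001, 0, 0.059]}, {"delta_pos": [-0.05, 0.058, 0.169], "twist": [0.001, 0, 0.059]}], fingers=0.1)

```text
t: 4.63
ee_pos: [0.5609, -0.1717, 0.1628]
tcp_rot: [0.094, 3.137, -0.0]
contact_force: [0.8, -0.2, 0.2]
gripper_width: 0.0506
```

Run:
```python
from h import *
p,a,d=snap("wrist","w3"); W=cloud(p,d)
st=robot.get_state(); print(st["t"],st["ee_pos"],st["qvel"].round(3))
rect(W,.072,.095,(.5,.583),(-.24,-.12));rect(W,.072,.095,(.583,.7),(-.24,-.12))
goto([.560,-.171,.053],np.radians(86.6))
```

```text
4.6833 [ 0.56072342 -0.1716567   0.16243024] [-0.001  0.009 -0.007  0.006 -0.003 -0.005  0.001]
n 650 c [ 559.9 -170.6] size [16.1 27.4] ang 86.5 zmed 0.0831 mean [ 0.5584 -0.171 ]
n 616 c [ 607.7 -174. ] size [15.9 28. ] ang 86.6 zmed 0.0828 mean [ 0.6056 -0.1738]
delta_pos [0.0011 0.0006 0.1094] twist [-0.      0.0031 -0.0008] | dist 0.109 deg 0.2 rows 2.6 alt [0.0048 0.     3.1408]
```

View pics/w3.png

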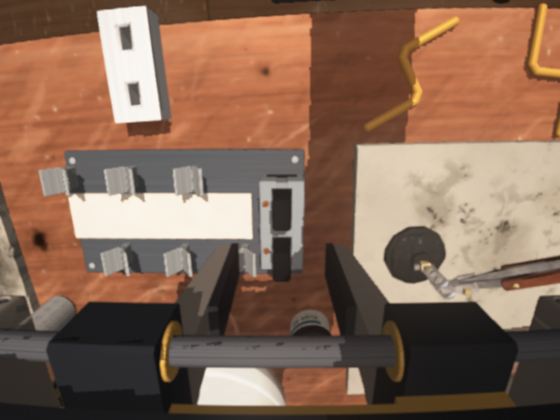

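Request:
send_rows(plan=[{"delta_pos": [0.001, 0.001, 0.03], "twist": [0, 0, 0]}, {"delta_pos": [0.001, 0.001, 0.055], "twist": [0, 0, 0]}, {"delta_pos": [0.001, 0.001, 0.08], "twist": [0, 0.003, 0]}, {"delta_pos": [0.001, 0.001, 0.1], "twist": [0, 0.003, 0]}, {"delta_pos": [0.001, 0.001, 0.109], "twist": [0, 0.003, 0]}, {"delta_pos": [0.001, 0.001, 0.109], "twist": [0, 0.003, 0]}, {"delta_pos": [0.001, 0.001, 0.109], "twist": [0, 0.003, 0]}, {"delta_pos": [0.001, 0.001, 0.109], "twist": [0, 0.003, 0]}, {"delta_pos": [0.001, 0.001, 0.109], "twist": [0, 0.003, 0]}, {"delta_pos": [0.001, 0.001, 0.109], "twist": [0, 0.003, 0]}])

```text
t: 5.52
ee_pos: [0.561, -0.1708, 0.0547]
tcp_rot: [0.094, 3.138, -0.0]
contact_force: [-0.1, -0.6, 0.5]
gripper_width: 0.0505
```

Request:
send_rows(plan=[{"delta_pos": [0, 0, 0], "twist": [0, 0, 0]}, {"delta_pos": [0, 0, 0], "twist": [0, 0, 0]}, {"delta_pos": [0, 0, 0], "twist": [0, 0, 0]}, {"delta_pos": [0, 0, 0], "twist": [0, 0, 0]}, {"delta_pos": [0, 0, 0], "twist": [0, 0, 0]}, {"delta_pos": [0, 0, 0], "twist": [0, 0, 0]}, {"delta_pos": [0, 0, 0], "twist": [0, 0, 0]}, {"delta_pos": [0, 0, 0], "twist": [0, 0, 0]}, {"delta_pos": [0, 0, 0], "twist": [0, 0, 0]}, {"delta_pos": [0, 0, 0], "twist": [0, 0, 0]}], fingers=-1, squeeze=35)

```text
t: 6.35
ee_pos: [0.5609, -0.1711, 0.0547]
tcp_rot: [0.095, 3.138, -0.001]
contact_force: [0.3, -1.3, -0.9]
gripper_width: 0.0156
```

Run:
```python
from h import *
st=robot.get_state(); print(st["t"],st["ee_pos"],st["contact_force"],st["gripper_width"]); goto([.560,-.171,.12],np.radians(86.6))
```

```text
6.35 [ 0.56092035 -0.17113315  0.05470365] [ 0.33673048 -1.33175985 -0.87832276] 0.015628483458575836
delta_pos [ 0.0008  0.     -0.0653] twist [-0.0005  0.0023 -0.001 ] | dist 0.065 deg 0.1 rows 1.6 alt [3.7000e-03 8.0000e-04 3.1406e+00]
```

Gripped (15.6 mm). Pull straight up, gently at first.

Request:
send_rows(plan=[{"delta_pos": [0, 0, -0.004], "twist": [0, 0, 0]}, {"delta_pos": [0, 0, -0.01], "twist": [0, 0, 0]}, {"delta_pos": [0, 0, -0.016], "twist": [0, 0, 0]}, {"delta_pos": [0, 0, -0.025], "twist": [0, 0, 0]}, {"delta_pos": [0, 0, -0.04], "twist": [0, 0, 0]}, {"delta_pos": [0, 0, -0.06], "twist": [0, 0, 0]}, {"delta_pos": [0, 0, -0.08], "twist": [0, 0, 0]}, {"delta_pos": [0, 0, -0.09], "twist": [0, 0, 0]}, {"delta_pos": [0, 0, -0.09], "twist": [0, 0, 0]}, {"delta_pos": [0, 0, -0.09], "twist": [0, 0, 0]}])

```text
t: 7.18
ee_pos: [0.5611, -0.1706, 0.1453]
tcp_rot: [0.094, 3.136, -0.0]
contact_force: [-0.1, -0.1, -1.2]
gripper_width: 0.0157
```

Run:
```python
from h import *
p,a,d=snap("wrist","w4")
st=robot.get_state(); print(st["t"],st["ee_pos"],st["contact_force"],st["gripper_width"]); goto([.4057,-.2991,.145],np.radians(90))
goto([.4535,-.2991,.145],np.radians(90))
```

```text
7.2333 [ 0.56050993 -0.17050594  0.14443845] [ 1.00570684  0.36490813 -1.13495765] 0.01557717821487026
delta_pos [ 0.1468 -0.1376 -0.0009] twist [ 0.      0.0021 -0.0598] | dist 0.201 deg 3.4 rows 4.8 alt [ 0.0032 -0.      3.0818]
delta_pos [ 0.0991 -0.1348 -0.0008] twist [ 0.      0.0021 -0.0598] | dist 0.167 deg 3.4 rows 4.0 alt [ 0.0032 -0.      3.0818]
```

View pics/w4.png

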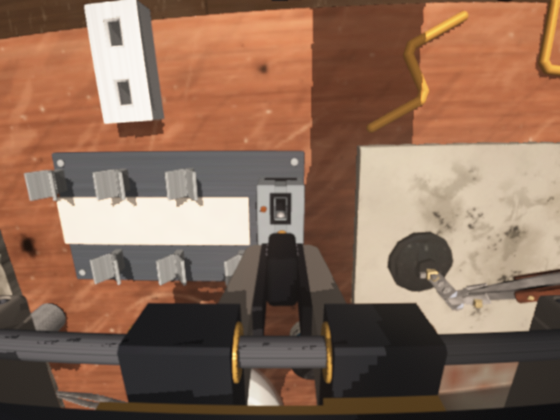

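Run:
```python
from h import *
im=cv2.imread("pics/w4.png")
cv2.imwrite("pics/w4b.png",cv2.resize(im[0:135,80:170],None,fx=5,fy=5,interpolation=2))
p=robot.camera_params("wrist"); W=cloud(p,np.load("pics/w4.npy"))
rect(W,.027,.034,(.37,.5),(-.4,-.22))
import numpy as np
g=cv2.cvtColor(im,cv2.COLOR_BGR2GRAY).astype(float)
for y0,y1,x0,x1 in [(15,50,100,128),(75,110,110,140)]:
    s=g[y0:y1,x0:x1]; m=s<150; v,u=np.nonzero(m); print((u.min()+x0,u.max()+x0,v.min()+y0,v.max()+y0),m.sum())
    (c,sz,an)=cv2.minAreaRect(np.c_[u+x0,v+y0].astype(np.float32)); print(c,sz,an,plane(p,[c],.03))
```

```text
n 5585 c [ 428.6 -299.6] size [45.8 96.7] ang 89.7 zmed 0.0293 mean [ 0.4271 -0.2989]
(np.int64(108), np.int64(121), np.int64(20), np.int64(45)) 273
(114.78999328613281, 32.53000259399414) (24.465898513793945, 11.313709259033203) 81.8698959350586 [[ 0.40489769 -0.2981067   0.03      ]]
(np.int64(117), np.int64(130), np.int64(81), np.int64(104)) 242
(124.0810775756836, 92.48648071289062) (22.68705940246582, 10.850333213806152) 80.53767395019531 [[ 0.45274226 -0.29843653  0.03      ]]
```

View pics/w4b.png

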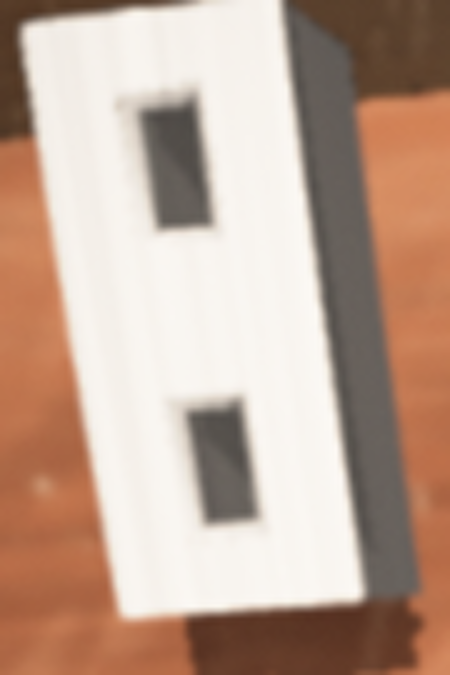

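Request:
send_rows(plan=[{"delta_pos": [0.03, -0.028, 0], "twist": [0, 0, -0.015]}, {"delta_pos": [0.058, -0.055, 0], "twist": [0, 0, -0.03]}, {"delta_pos": [0.086, -0.082, 0], "twist": [0, 0.002, -0.045]}, {"delta_pos": [0.115, -0.11, 0], "twist": [0, 0.002, -0.06]}, {"delta_pos": [0.135, -0.13, 0], "twist": [0, 0.002, -0.06]}, {"delta_pos": [0.146, -0.1375, 0], "twist": [0, 0.002, -0.06]}, {"delta_pos": [0.146, -0.1375, 0.02], "twist": [0, 0.002, -0.06]}, {"delta_pos": [0.146, -0.1375, 0.04], "twist": [0, 0.002, -0.06]}, {"delta_pos": [0.146, -0.1375, 0.06], "twist": [0, 0.002, -0.06]}, {"delta_pos": [0.146, -0.1375, 0.06], "twist": [0, 0.002, -0.06]}])

```text
t: 8.07
ee_pos: [0.4048, -0.2965, 0.0804]
tcp_rot: [0.002, -3.135, -0.006]
contact_force: [-0.4, -0.4, 0.1]
gripper_width: 0.0158
```

Run:
```python
from h import *
p,a,d=snap("wrist","w5"); W=cloud(p,d); snap("side","s5")
for _ in range(3):
    st=robot.get_state(); print(st["t"],st["ee_pos"],st["contact_force"],st["gripper_width"])
rect(W,.026,.034,(.37,.5),(-.4,-.22)); 
goto([.406,-.299,.036],np.radians(90))
```

```text
8.1667 [ 0.40641054 -0.29826741  0.0833595 ] [ 0.47217009  0.40169353 -0.57461408] 0.015799328279640756
8.1667 [ 0.40641054 -0.29826741  0.0833595 ] [ 0.47217009  0.40169353 -0.57461408] 0.015799328279640756
8.1667 [ 0.40641054 -0.29826741  0.0833595 ] [ 0.47217009  0.40169353 -0.57461408] 0.015799328279640756
n 2513 c [ 429.4 -299.8] size [44.3 97. ] ang 89.7 zmed 0.03 mean [ 0.4038 -0.2998]
delta_pos [ 0.0003 -0.0008  0.0474] twist [ 0.0011 -0.0023  0.0008] | dist 0.047 deg 0.2 rows 1.1 alt [ 3.6000e-03  1.7000e-03 -3.1408e+00]
```

View pics/w5.png

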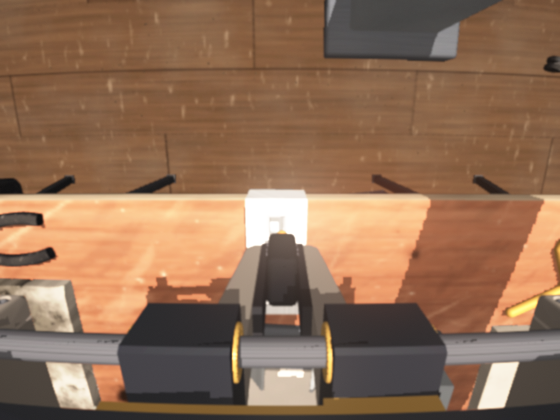

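Run:
```python
from h import *
im=cv2.imread("pics/w5.png"); cv2.imwrite("pics/w5b.png",cv2.resize(im[180:310,225:345],None,fx=5,fy=5,interpolation=2))
p=robot.camera_params("wrist"); W=cloud(p,np.load("pics/w5.npy"))
rect(W,.100,.118,(.37,.45),(-.309,-.290))
print(W[235:305:6,282].round(4).tolist())
goto([.4060,-.2995,.05],np.pi/2)
```

```text
n 1874 c [ 405.6 -299.5] size [29. 19.] ang 0.1 zmed 0.1114 mean [ 0.4025 -0.2982]
[[0.3919, -0.2969, 0.0825], [0.3924, -0.297, 0.0901], [0.3921, -0.297, 0.0991], [0.3924, -0.297, 0.1059], [0.3931, -0.297, 0.1114], [nan, nan, nan], [0.3994, -0.297, 0.1119], [0.402, -0.297, 0.1132], [0.4052, -0.297, 0.1134], [0.4084, -0.297, 0.1138], [0.4115, -0.297, 0.1143], [0.4163, -0.297, 0.1123]]
delta_pos [ 0.0003 -0.0013  0.0334] twist [ 0.0011 -0.0023  0.0008] | dist 0.033 deg 0.2 rows 0.8 alt [ 3.6000e-03  1.7000e-03 -3.1408e+00]
```

View pics/w5b.png

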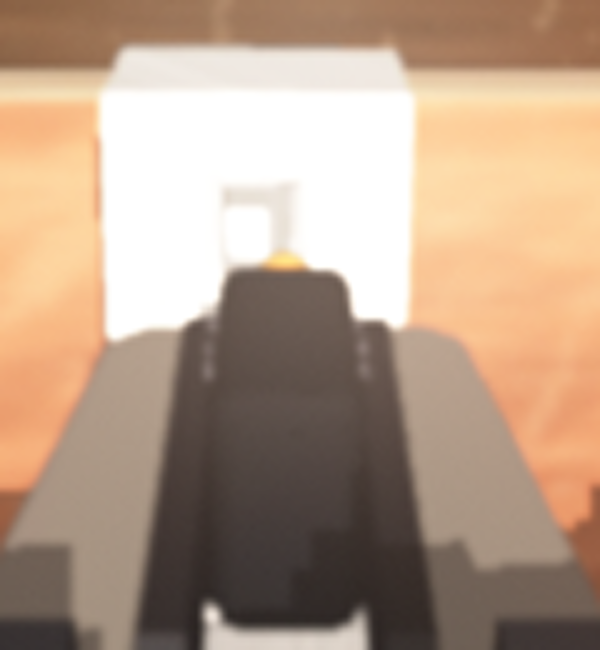

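Request:
send_rows(plan=[{"delta_pos": [0.0003, -0.0013, 0.01], "twist": [0.001, -0.002, 0]}, {"delta_pos": [0.0003, -0.0013, 0.019], "twist": [0.001, -0.002, 0]}, {"delta_pos": [0.0003, -0.0013, 0.019], "twist": [0.001, -0.002, 0]}, {"delta_pos": [0.0003, -0.0013, 0.019], "twist": [0.001, -0.002, 0]}, {"delta_pos": [0.0003, -0.0013, 0.019], "twist": [0.001, -0.002, 0]}, {"delta_pos": [0.0003, -0.0013, 0.019], "twist": [0.001, -0.002, 0]}, {"delta_pos": [0.0003, -0.0013, 0.019], "twist": [0.001, -0.002, 0]}, {"delta_pos": [0.0003, -0.0013, 0.019], "twist": [0.001, -0.002, 0]}, {"delta_pos": [0.0003, -0.0013, 0.019], "twist": [0.001, -0.002, 0]}, {"delta_pos": [0.0003, -0.0013, 0.019], "twist": [0.001, -0.002, 0]}])

```text
t: 9.0
ee_pos: [0.4062, -0.2996, 0.0645]
tcp_rot: [0.001, -3.142, 0.0]
contact_force: [0.2, -0.6, -0.7]
gripper_width: 0.0159
```

Run:
```python
from h import *
p,a,d=snap("wrist","w6"); W=cloud(p,d)
st=robot.get_state(); print(st["t"],st["ee_pos"],st["contact_force"],st["gripper_width"])
cv2.imwrite("pics/w6b.png",cv2.resize(a[150:310,215:355,::-1],None,fx=4,fy=4,interpolation=2))
goto([.4060,-.2995,.0385],np.pi/2)
```

```text
9.05 [ 0.40613475 -0.29958093  0.06445529] [ 0.38074238  0.23842495 -0.73789314] 0.01609024898050652
delta_pos [0.0001 0.0001 0.026 ] twist [ 0.     -0.0001  0.0008] | dist 0.026 deg 0.0 rows 0.6 alt [ 1.0000e-04  0.0000e+00 -3.1408e+00]
```

View pics/w6b.png

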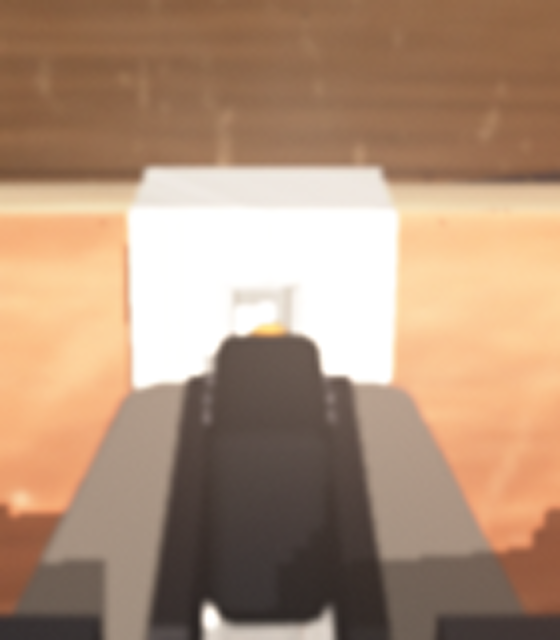

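Run:
```python
from h import *
p=robot.camera_params("wrist")
q=lambda X:((proj(p,X)-[215,150]+.5)*4-.5).round(1).tolist()
y=-.2996
print("blade",q([[.3976,y-.004,.0335],[.3976,y+.004,.0335]]))
print("grip front low",q([[.392,y-.008,.0555],[.392,y+.008,.0555]]))
print("slot",q([[.39545,-.2996-.00525,.03],[.39545,-.2996+.00525,.03]]))
print("block",q([[.3812,-.2996-.022,.03],[.3812,-.2996+.022,.03]]))
```

```text
blade [[237.3, 308.6], [285.0, 308.7]]
grip front low [[207.0, 324.1], [313.7, 324.2]]
slot [[230.3, 289.6], [292.2, 289.7]]
block [[129.2, 208.7], [393.2, 209.0]]
```

Run:
```python
from h import *
p=robot.camera_params("wrist"); d=np.load("pics/w6.npy"); W=cloud(p,d)
for c in [275,282,288]: print([tuple(x) for x in W[228:300:5,c].round(4)])
m=(W[...,2]>.065)&(W[...,2]<.088)&(W[...,0]<.400)&(abs(W[...,1]+.2996)<.02)
P=W[m]; print(len(P),P.mean(0),np.percentile(P[:,1],[2,10,50,90,98]).round(4))
for r in [240,245,250,260]: 
    print(r,[(c,W[r,c,1].round(4),W[r,c,2].round(3)) for c in range(262,300,2)])
```

```text
[(np.float64(0.4093), np.float64(-0.3035), np.float64(0.0042)), (np.float64(0.3918), np.float64(-0.3023), np.float64(0.06)), (np.float64(0.3919), np.float64(-0.3022), np.float64(0.0674)), (np.float64(0.3922), np.float64(-0.3021), np.float64(0.0739)), (np.float64(0.3923), np.float64(-0.3019), np.float64(0.0804)), (np.float64(0.3912), np.float64(-0.3018), np.float64(0.0889)), (np.float64(0.3924), np.float64(-0.3017), np.float64(0.0921)), (np.float64(0.3944), np.float64(-0.3017), np.float64(0.0936)), (np.float64(0.3968), np.float64(-0.3017), np.float64(0.0942)), (np.float64(0.3997), np.float64(-0.3017), np.float64(0.0939)), (np.float64(0.4021), np.float64(-0.3017), np.float64(0.0945)), (np.float64(0.4052), np.float64(-0.3017), np.float64(0.0939)), (np.float64(0.408), np.float64(-0.3017), np.float64(0.094)), (np.float64(0.4104), np.float64(-0.3017), np.float64(0.0947)), (np.float64(0.4136), np.float64(-0.3018), np.float64(0.0944))]
[(np.float64(0.4089), np.float64(-0.2982), np.float64(0.0053)), (np.float64(0.3917), np.float64(-0.2982), np.float64(0.0602)), (np.float64(0.3918), np.float64
[... 4689 characters left out ...]
, np.float64(-0.3041), np.float64(0.093)), (272, np.float64(-0.3032), np.float64(0.093)), (274, np.float64(-0.3021), np.float64(0.094)), (276, np.float64(-0.3012), np.float64(0.092)), (278, np.float64(-0.3002), np.float64(0.094)), (280, np.float64(-0.2992), np.float64(0.094)), (282, np.float64(-0.2983), np.float64(0.093)), (284, np.float64(-0.2973), np.float64(0.093)), (286, np.float64(-0.2963), np.float64(0.094)), (288, np.float64(-0.2953), np.float64(0.093)), (290, np.float64(-0.2943), np.float64(0.092)), (292, np.float64(-0.2934), np.float64(0.093)), (294, np.float64(-0.2924), np.float64(0.093)), (296, np.float64(-0.2914), np.float64(0.092)), (298, np.float64(-0.2901), np.float64(0.087))]
```

Request:
send_rows(plan=[{"delta_pos": [0.0004, -0.0006, 0.001], "twist": [0, 0, 0]}, {"delta_pos": [0.0004, -0.0006, 0.003], "twist": [0, 0, 0]}, {"delta_pos": [0.0004, -0.0006, 0.006], "twist": [0, 0, 0]}, {"delta_pos": [0.0004, -0.0006, 0.009], "twist": [0, 0, 0]}, {"delta_pos": [0.0004, -0.0006, 0.012], "twist": [0, 0, 0]}, {"delta_pos": [0.0004, -0.0006, 0.015], "twist": [0, 0, 0]}, {"delta_pos": [0.0004, -0.0006, 0.018], "twist": [0, 0, 0]}, {"delta_pos": [0.0004, -0.0006, 0.021], "twist": [0, 0, 0]}, {"delta_pos": [0.0004, -0.0006, 0.024], "twist": [0, 0, 0]}, {"delta_pos": [0.0004, -0.0006, 0.026], "twist": [0, 0, 0]}])

```text
t: 9.88
ee_pos: [0.4057, -0.3001, 0.0384]
tcp_rot: [0.001, -3.141, -0.001]
contact_force: [-6.5, 3.2, 28.5]
gripper_width: 0.0159
```

Run:
```python
from h import *
p,a,d=snap("wrist","w7"); W=cloud(p,d)
st=robot.get_state(); print(st["t"],st["ee_pos"],st["contact_force"],st["gripper_width"])
print(W[245:300:6,280].round(4).tolist())
cv2.imwrite("pics/w7b.png",cv2.resize(a[150:310,215:355,::-1],None,fx=4,fy=4,interpolation=2))
```

```text
9.9333 [ 0.40560735 -0.30020021  0.03857354] [-0.00180009  0.14613631  0.56710362] 0.015525776026590872
[[0.3912, -0.2999, 0.0518], [0.3913, -0.2999, 0.0592], [0.3914, -0.2999, 0.066], [0.3933, -0.2998, 0.0687], [0.397, -0.2999, 0.0678], [0.4001, -0.2999, 0.0683], [0.4031, -0.2999, 0.0688], [0.4064, -0.2999, 0.069], [0.4102, -0.2999, 0.0683], [0.4141, -0.2999, 0.0677]]
```

View pics/w7b.png

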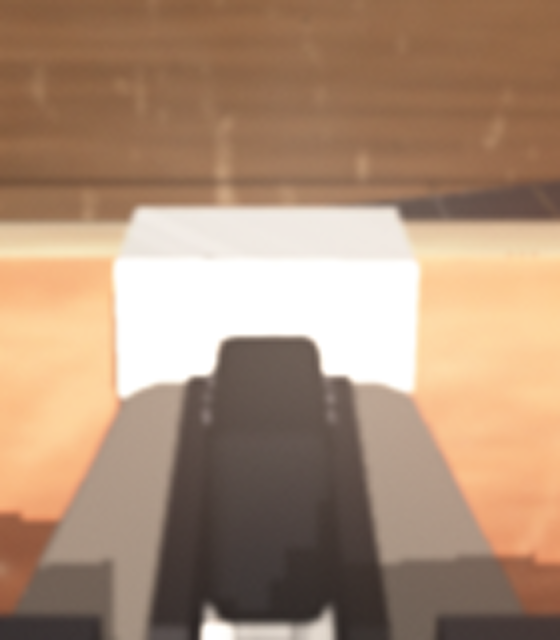

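Request:
send_rows(plan=[{"delta_pos": [0, 0, 0], "twist": [0, 0, 0]}, {"delta_pos": [0, 0, 0], "twist": [0, 0, 0]}, {"delta_pos": [0, 0, 0], "twist": [0, 0, 0]}, {"delta_pos": [0, 0, 0], "twist": [0, 0, 0]}, {"delta_pos": [0, 0, 0], "twist": [0, 0, 0]}, {"delta_pos": [0, 0, -0.02], "twist": [0, 0, 0]}, {"delta_pos": [0, 0, -0.05], "twist": [0, 0, 0]}, {"delta_pos": [0, 0, -0.08], "twist": [0, 0, 0]}, {"delta_pos": [0, 0, -0.11], "twist": [0, 0, 0]}, {"delta_pos": [0, 0, -0.12], "twist": [0, 0, 0]}], fingers=0.1)

```text
t: 10.77
ee_pos: [0.4072, -0.3017, 0.1622]
tcp_rot: [-0.001, 3.137, -0.003]
contact_force: [0.8, -0.3, -0.5]
gripper_width: 0.0506
```

Run:
```python
from h import *
p,a,d=snap("wrist","w8"); W=cloud(p,d)
st=robot.get_state(); print(st["t"],st["ee_pos"],st["contact_force"],st["gripper_width"])
rect(W,.062,.075,(.37,.5),(-.35,-.25))
goto([.6085,-.174,.16],np.radians(86.6))
```

```text
10.8167 [ 0.40763482 -0.30161423  0.16229806] [ 0.5935615  -0.6432475   0.46664887] 0.050816627945478185
n 561 c [ 404.8 -299.2] size [27.9 15.1] ang 0.5 zmed 0.0675 mean [ 0.4039 -0.2991]
delta_pos [-0.2009  0.1275  0.0033] twist [-0.0016  0.006   0.06  ] | dist 0.238 deg 3.5 rows 5.7 alt [-9.3000e-03 -2.5000e-03 -3.0816e+00]
```

View pics/w8.png

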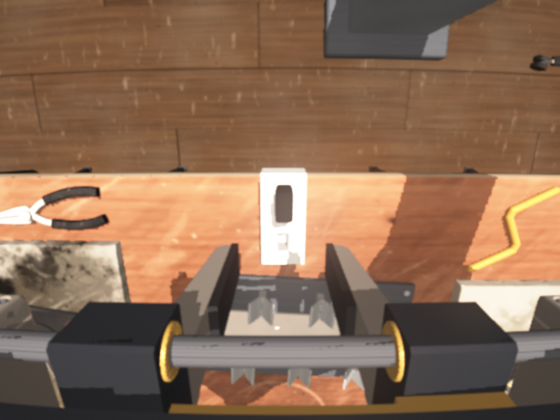

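Plug 0 stands home at (283,203). Now plug 1.

Request:
send_rows(plan=[{"delta_pos": [-0.033, 0.021, 0], "twist": [0, 0, 0.02]}, {"delta_pos": [-0.066, 0.042, 0], "twist": [0, 0, 0.04]}, {"delta_pos": [-0.1, 0.064, 0], "twist": [-0.002, 0.006, 0.06]}, {"delta_pos": [-0.133, 0.085, 0], "twist": [-0.002, 0.006, 0.06]}, {"delta_pos": [-0.166, 0.106, 0], "twist": [-0.002, 0.006, 0.06]}, {"delta_pos": [-0.19, 0.12, 0], "twist": [-0.002, 0.006, 0.06]}, {"delta_pos": [-0.201, 0.1275, 0.003], "twist": [-0.002, 0.006, 0.06]}, {"delta_pos": [-0.201, 0.1275, 0.003], "twist": [-0.002, 0.006, 0.06]}, {"delta_pos": [-0.201, 0.1275, 0.003], "twist": [-0.002, 0.006, 0.06]}, {"delta_pos": [-0.201, 0.1275, 0.003], "twist": [-0.002, 0.006, 0.06]}])

```text
t: 11.65
ee_pos: [0.6063, -0.1761, 0.1596]
tcp_rot: [-0.098, -3.138, 0.0]
contact_force: [-0.2, -0.2, 0.6]
gripper_width: 0.0504
```

Run:
```python
from h import *
p,a,d=snap("wrist","w9"); W=cloud(p,d)
st=robot.get_state(); print(st["t"],st["ee_pos"],st["contact_force"],st["gripper_width"])
rect(W,.072,.095,(.57,.7),(-.24,-.12))
goto([.6085,-.174,.0547],np.radians(86.6))
```

```text
11.7 [ 0.60651523 -0.17625478  0.16010791] [-0.31454321  0.57618817 -0.39639604] 0.050501294221718535
n 646 c [ 607.5 -174.1] size [15.9 27. ] ang 88.4 zmed 0.0832 mean [ 0.6061 -0.1739]
delta_pos [-0.002   0.0024  0.1054] twist [-0.0001 -0.0012 -0.0036] | dist 0.105 deg 0.2 rows 2.5 alt [-1.900e-03  2.000e-04  3.138e+00]
```

Request:
send_rows(plan=[{"delta_pos": [-0.002, 0.0024, 0.02], "twist": [0, -0.001, -0.0036]}, {"delta_pos": [-0.002, 0.0024, 0.04], "twist": [0, -0.001, -0.0036]}, {"delta_pos": [-0.002, 0.0024, 0.065], "twist": [0, -0.001, -0.0036]}, {"delta_pos": [-0.002, 0.0024, 0.085], "twist": [0, -0.001, -0.0036]}, {"delta_pos": [-0.002, 0.0024, 0.1], "twist": [0, -0.001, -0.0036]}, {"delta_pos": [-0.002, 0.0024, 0.1055], "twist": [0, -0.001, -0.0036]}, {"delta_pos": [-0.002, 0.0024, 0.1055], "twist": [0, -0.001, -0.0036]}, {"delta_pos": [-0.002, 0.0024, 0.1055], "twist": [0, -0.001, -0.0036]}, {"delta_pos": [-0.002, 0.0024, 0.1055], "twist": [0, -0.001, -0.0036]}, {"delta_pos": [-0.002, 0.0024, 0.1055], "twist": [0, -0.001, -0.0036]}])

```text
t: 12.53
ee_pos: [0.6094, -0.1743, 0.056]
tcp_rot: [0.093, 3.138, -0.001]
contact_force: [0.3, 0.4, -0.6]
gripper_width: 0.0505
```

Request:
send_rows(plan=[{"delta_pos": [0, 0, 0], "twist": [0, 0, 0]}, {"delta_pos": [0, 0, 0], "twist": [0, 0, 0]}, {"delta_pos": [0, 0, 0], "twist": [0, 0, 0]}, {"delta_pos": [0, 0, 0], "twist": [0, 0, 0]}, {"delta_pos": [0, 0, 0], "twist": [0, 0, 0]}, {"delta_pos": [0, 0, 0], "twist": [0, 0, 0]}, {"delta_pos": [0, 0, 0], "twist": [0, 0, 0]}, {"delta_pos": [0, 0, 0], "twist": [0, 0, 0]}, {"delta_pos": [0, 0, 0], "twist": [0, 0, 0]}, {"delta_pos": [0, 0, 0], "twist": [0, 0, 0]}], fingers=-1, squeeze=35)

```text
t: 13.37
ee_pos: [0.6094, -0.1744, 0.056]
tcp_rot: [0.093, 3.138, -0.001]
contact_force: [0.9, 0.1, 0.0]
gripper_width: 0.0158
```

Request:
send_rows(plan=[{"delta_pos": [0, 0, -0.004], "twist": [0, 0, 0]}, {"delta_pos": [0, 0, -0.01], "twist": [0, 0, 0]}, {"delta_pos": [0, 0, -0.016], "twist": [0, 0, 0]}, {"delta_pos": [0, 0, -0.025], "twist": [0, 0, 0]}, {"delta_pos": [0, 0, -0.04], "twist": [0, 0, 0]}, {"delta_pos": [0, 0, -0.06], "twist": [0, 0, 0]}, {"delta_pos": [0, 0, -0.08], "twist": [0, 0, 0]}, {"delta_pos": [0, 0, -0.09], "twist": [0, 0, 0]}, {"delta_pos": [0, 0, -0.09], "twist": [0, 0, 0]}, {"delta_pos": [0, 0, -0.09], "twist": [0, 0, 0]}])

```text
t: 14.2
ee_pos: [0.6096, -0.1741, 0.1465]
tcp_rot: [0.093, 3.137, -0.0]
contact_force: [0.1, 0.1, -0.6]
gripper_width: 0.0159
```

Run:
```python
from h import *
p,a,d=snap("wrist","w10"); W=cloud(p,d)
st=robot.get_state(); print(st["t"],st["ee_pos"],st["contact_force"],st["gripper_width"])
goto([.4535,-.2997,.145],np.radians(90))
```

```text
14.25 [ 0.60892148 -0.17389886  0.14556455] [-0.38246807  0.41984141 -0.99673558] 0.015231098783137846
delta_pos [ 0.1477 -0.1348  0.0003] twist [-0.      0.0016 -0.0592] | dist 0.200 deg 3.4 rows 4.8 alt [2.5000e-03 0.0000e+00 3.0824e+00]
```

View pics/w10.png

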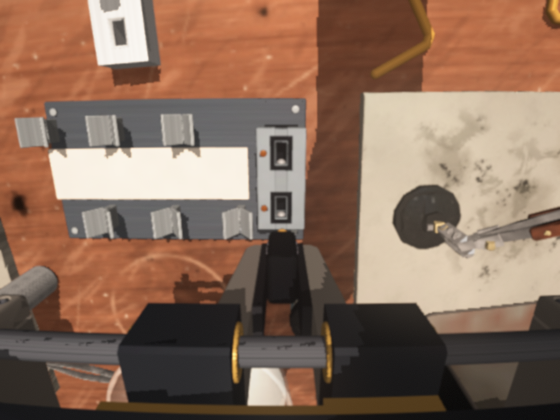

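Request:
send_rows(plan=[{"delta_pos": [0.03, -0.027, 0], "twist": [0, 0, -0.015]}, {"delta_pos": [0.058, -0.054, 0], "twist": [0, 0, -0.03]}, {"delta_pos": [0.086, -0.08, 0], "twist": [0, 0.002, -0.045]}, {"delta_pos": [0.115, -0.105, 0], "twist": [0, 0.002, -0.059]}, {"delta_pos": [0.135, -0.125, 0], "twist": [0, 0.002, -0.059]}, {"delta_pos": [0.146, -0.135, 0], "twist": [0, 0.002, -0.059]}, {"delta_pos": [0.1467, -0.135, 0.02], "twist": [0, 0.002, -0.059]}, {"delta_pos": [0.1467, -0.135, 0.04], "twist": [0, 0.002, -0.059]}, {"delta_pos": [0.1467, -0.135, 0.06], "twist": [0, 0.002, -0.059]}, {"delta_pos": [0.1467, -0.135, 0.06], "twist": [0, 0.002, -0.059]}])

```text
t: 15.08
ee_pos: [0.4527, -0.2976, 0.0814]
tcp_rot: [0.001, -3.135, -0.006]
contact_force: [0.2, 0.4, 0.2]
gripper_width: 0.0157
```

Run:
```python
from h import *
robot.camera("side"); robot.camera("side"); st=robot.get_state(); print(st["t"],st["ee_pos"],st["contact_force"],st["gripper_width"])
goto([.4545,-.2998,.067],np.radians(90))
```

```text
15.1833 [ 0.45444999 -0.29930726  0.08449227] [ 0.62097512 -0.59625876 -0.83787925] 0.015730239898982604
delta_pos [-0.0001 -0.0005  0.0175] twist [ 0.0009 -0.0026  0.0005] | dist 0.017 deg 0.2 rows 0.4 alt [ 4.1000e-03  1.4000e-03 -3.1411e+00]
```

Request:
send_rows(plan=[{"delta_pos": [0, -0.0005, 0.008], "twist": [0.001, -0.0026, 0]}, {"delta_pos": [0, -0.0005, 0.0175], "twist": [0.001, -0.0026, 0]}, {"delta_pos": [0, -0.0005, 0.0175], "twist": [0.001, -0.0026, 0]}, {"delta_pos": [0, -0.0005, 0.0175], "twist": [0.001, -0.0026, 0]}, {"delta_pos": [0, -0.0005, 0.0175], "twist": [0.001, -0.0026, 0]}, {"delta_pos": [0, -0.0005, 0.0175], "twist": [0.001, -0.0026, 0]}, {"delta_pos": [0, -0.0005, 0.0175], "twist": [0.001, -0.0026, 0]}, {"delta_pos": [0, -0.0005, 0.0175], "twist": [0.001, -0.0026, 0]}, {"delta_pos": [0, -0.0005, 0.0175], "twist": [0.001, -0.0026, 0]}, {"delta_pos": [0, -0.0005, 0.0175], "twist": [0.001, -0.0026, 0]}])

```text
t: 16.02
ee_pos: [0.4545, -0.2998, 0.0671]
tcp_rot: [-0.001, 3.141, -0.0]
contact_force: [-0.1, -0.7, -0.4]
gripper_width: 0.0156
```

Run:
```python
from h import *
p,a,d=snap("wrist","w11"); W=cloud(p,d)
st=robot.get_state(); print(st["t"],st["ee_pos"],st["contact_force"],st["gripper_width"])
rect(W,.026,.034,(.37,.5),(-.4,-.22)); rect(W,.062,.075,(.37,.42),(-.35,-.25))
print(W[232:262:5,282].round(4).tolist())
r=242; print([(c,W[r,c,1].round(4),W[r,c,2].round(3)) for c in range(262,302,2)])
goto([.4545,-.2998,.04],np.radians(90))
cv2.imwrite("pics/w11b.png",cv2.resize(a[130:310,205:365,::-1],None,fx=3,fy=3,interpolation=2))
```

```text
16.0667 [ 0.45448212 -0.2998432   0.06710588] [ 0.74839116 -0.60604935 -0.41943662] 0.015678281526261946
n 5613 c [ 422.  -299.8] size [44.2 81.7] ang 89.7 zmed 0.0301 mean [ 0.4184 -0.3001]
n 1442 c [ 404.9 -298.9] size [15.7 27.6] ang 89.4 zmed 0.0677 mean [ 0.4043 -0.2991]
[[0.4397, -0.2985, 0.0621], [0.4398, -0.2985, 0.0697], [0.4394, -0.2985, 0.0779], [0.4399, -0.2985, 0.0834], [0.4394, -0.2985, 0.0908], [0.4403, -0.2985, 0.0946]]
[(262, np.float64(-0.3124), np.float64(0.031)), (264, np.float64(-0.3111), np.float64(0.03)), (266, np.float64(-0.3097), np.float64(0.03)), (268, np.float64(-0.3063), np.float64(0.073)), (270, np.float64(-0.3051), np.float64(0.075)), (272, np.float64(-0.3039), np.float64(0.078)), (274, np.float64(-0.3028), np.float64(0.077)), (276, np.float64(-0.3017), np.float64(0.078)), (278, np.float64(-0.3007), np.float64(0.077)), (280, np.float64(-0.2996), np.float64(0.078)), (282, np.float64(-0.2985), np.float64(0.078)), (284, np.float64(-0.2974), np.float64(0.077)), (286, np.float64(-0.2963), np.float64(0.077)), (288, np.float64(-0.2953), np.float64(0.078)), (290, np.float64(-0.2941), np.float64(0.076)), (292, np.float64(-0.2931), np.float64(0.076)), (294, np.float64(-0.2919), np.float64(0.076)), (296, np.float64(-0.2906), np.float64(0.07)), (298, np.float64(-0.2872), np.float64(0.03)), (300, np.float64(-0.2859), np.float64(0.031))]
delta_pos [-0.      0.      0.0271] twist [-0.0002  0.0002  0.0005] | dist 0.027 deg 0.0 rows 0.7 alt [-4.0000e-04 -3.0000e-04 -3.1411e+00]
```

View pics/w11b.png

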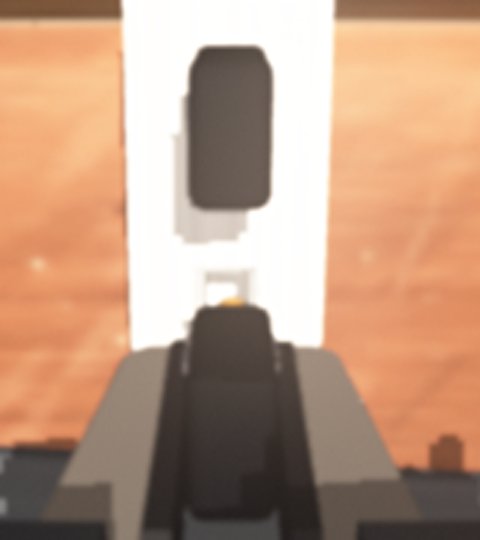

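Request:
send_rows(plan=[{"delta_pos": [0.0006, -0.0007, 0.001], "twist": [0, 0, 0]}, {"delta_pos": [0.0006, -0.0007, 0.003], "twist": [0, 0, 0]}, {"delta_pos": [0.0006, -0.0007, 0.006], "twist": [0, 0, 0]}, {"delta_pos": [0.0006, -0.0007, 0.009], "twist": [0, 0, 0]}, {"delta_pos": [0.0006, -0.0007, 0.012], "twist": [0, 0, 0]}, {"delta_pos": [0.0006, -0.0007, 0.015], "twist": [0, 0, 0]}, {"delta_pos": [0.0006, -0.0007, 0.018], "twist": [0, 0, 0]}, {"delta_pos": [0.0006, -0.0007, 0.021], "twist": [0, 0, 0]}, {"delta_pos": [0.0006, -0.0007, 0.024], "twist": [0, 0, 0]}, {"delta_pos": [0.0006, -0.0007, 0.0265], "twist": [0, 0, 0]}])

```text
t: 16.9
ee_pos: [0.4538, -0.3005, 0.0402]
tcp_rot: [-0.001, 3.142, -0.0]
contact_force: [-0.8, 0.0, -1.5]
gripper_width: 0.0156
```

Run:
```python
from h import *
p,a,d=snap("wrist","w12"); W=cloud(p,d)
st=robot.get_state(); print(st["t"],st["ee_pos"],st["contact_force"],st["gripper_width"])
print(W[245:300:6,280].round(4).tolist())
```

```text
16.95 [ 0.45382453 -0.30043766  0.04003036] [ 0.58983226 -0.23244969 -1.05148882] 0.016091809091054378
[[0.439, -0.3002, 0.0543], [0.4386, -0.3002, 0.0629], [0.4397, -0.3002, 0.0676], [0.4423, -0.3002, 0.0689], [0.4456, -0.3002, 0.0688], [0.4498, -0.3002, 0.0672], [0.4527, -0.3002, 0.068], [0.4565, -0.3002, 0.0674], [0.4601, -0.3002, 0.0673], [0.4638, -0.3002, 0.0671]]
```

Home (top at 68 mm), no force. Release and rise, opening the fingers.

Request:
send_rows(plan=[{"delta_pos": [0, 0, 0], "twist": [0, 0, 0]}, {"delta_pos": [0, 0, 0], "twist": [0, 0, 0]}, {"delta_pos": [0, 0, 0], "twist": [0, 0, 0]}, {"delta_pos": [0, 0, 0], "twist": [0, 0, 0]}, {"delta_pos": [0, 0, 0], "twist": [0, 0, 0]}, {"delta_pos": [0, 0, -0.03], "twist": [0, 0, 0]}, {"delta_pos": [0, 0, -0.06], "twist": [0, 0, 0]}, {"delta_pos": [0, 0, -0.1], "twist": [0, 0, 0]}, {"delta_pos": [0, 0, -0.14], "twist": [0, 0, 0]}, {"delta_pos": [0, 0, -0.16], "twist": [0, 0, 0]}], fingers=0.1)

```text
t: 17.78
ee_pos: [0.4551, -0.3018, 0.2045]
tcp_rot: [0.0, 3.136, -0.004]
contact_force: [0.8, -0.8, 0.3]
gripper_width: 0.0503
```

Run:
```python
from h import *
robot.camera("side")
p,a,d=snap("wrist","w13"); W=cloud(p,d)
st=robot.get_state(); print(st["t"],st["ee_pos"],st["contact_force"],st["gripper_width"])
rect(W,.058,.078,(.37,.43),(-.35,-.25)); rect(W,.058,.078,(.43,.5),(-.35,-.25)); rect(W,.026,.034,(.37,.5),(-.4,-.22))
goto([.43,-.0,.30],np.radians(90))
```

```text
17.8833 [ 0.45594045 -0.30185767  0.20413071] [ 0.01197533  0.09517766 -0.72096549] 0.05060098826276376
n 486 c [ 404.7 -298.9] size [15.5 27.6] ang 89.8 zmed 0.0675 mean [ 0.4043 -0.299 ]
n 445 c [ 452.3 -299.3] size [27.5 15.2] ang 0.3 zmed 0.0673 mean [ 0.4514 -0.2993]
n 2496 c [ 429.9 -299.9] size [44. 95.] ang 89.5 zmed 0.0301 mean [ 0.4262 -0.3003]
delta_pos [ 0.025   0.3016 -0.0969] twist [-0.0028  0.0075  0.0006] | dist 0.318 deg 0.5 rows 7.6 alt [-0.0118 -0.0044 -3.141 ]
```

View pics/w13.png

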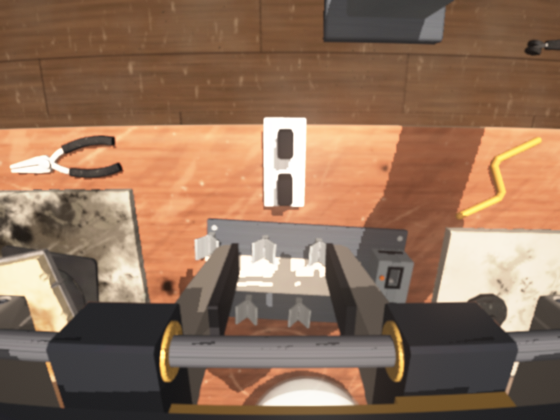

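Request:
send_rows(plan=[{"delta_pos": [0, 0.035, -0.015], "twist": [0, 0, 0]}, {"delta_pos": [0, 0.07, -0.03], "twist": [0, 0, 0]}, {"delta_pos": [0, 0.105, -0.045], "twist": [-0.003, 0.007, 0]}, {"delta_pos": [0, 0.14, -0.06], "twist": [-0.003, 0.007, 0]}, {"delta_pos": [0, 0.175, -0.075], "twist": [-0.003, 0.007, 0]}, {"delta_pos": [0, 0.21, -0.08], "twist": [-0.003, 0.007, 0]}, {"delta_pos": [-0.015, 0.245, -0.08], "twist": [-0.003, 0.007, 0]}, {"delta_pos": [-0.015, 0.28, -0.08], "twist": [-0.003, 0.007, 0]}, {"delta_pos": [-0.015, 0.315, -0.08], "twist": [-0.003, 0.007, 0]}, {"delta_pos": [-0.015, 0.322, -0.08], "twist": [-0.003, 0.007, 0]}], fingers=1)

```text
t: 18.72
ee_pos: [0.4692, 0.0266, 0.2819]
tcp_rot: [0.014, -3.14, -0.003]
contact_force: [-0.4, 0.6, -0.5]
gripper_width: 0.0917
```

```bash
cat >> h.py <<'E'
def tubes(p,a,z=.0075,roi=(0,230),save=None):
    """fit Z template to yellow pixels; returns list of (x,y,yaw of own x axis)"""
    from scipy.optimize import minimize
    from scipy.spatial import cKDTree
    hsv=cv2.cvtColor(a,cv2.COLOR_RGB2HSV)
    m=((hsv[...,0]>17)&(hsv[...,0]<34)&(hsv[...,1]>130)&(hsv[...,2]>70)).astype(np.uint8)
    m[:roi[0]]=0; m[roi[1]:]=0
    n,L,S,C=cv2.connectedComponentsWithStats(m,connectivity=8)
    out=[]
    s=np.linspace(0,1,40)[:,None]
    seg=lambda A,B:np.array(A)*(1-s)+np.array(B)*s
    T=np.vstack([seg((0,-.024),(0,.024)),seg((0,.024),(.058,.024)),seg((0,-.024),(-.058,-.024))])
    for i in range(1,n):
        if S[i,4]<120: continue
        v,u=np.nonzero(L==i); X=plane(p,np.c_[u,v],z)[:,:2]; c=X.mean(0)
        t=cKDTree(X)
        def cost(q,full=False):
            Rm=np.array([[np.cos(q[2]),-np.sin(q[2])],[np.sin(q[2]),np.cos(q[2])]])
            P=T@Rm.T+q[:2]; d1=cKDTree(P).query(X)[0]; 
            d2=t.query(P)[0]
            return (d1**2).mean()*1e6+(np.clip(d2-.001,0,None)**2).mean()*1e6
        best=min((minimize(cost,[*c,th],method="Nelder-Mead",options=dict(initial_simplex=[[*c,th],[c[0]+.01,c[1],th],[c[0],c[1]+.01,th],[*c,th+.3]],xatol=1e-5,fatol=1e-4)) for th in np.arange(0,np.pi,np.pi/6)),key=lambda r:r.fun)
        q=best.x; out.append(q); print("comp",S[i,:5],"x %.4f y %.4f yaw %.1f cost %.2f"%(q[0],q[1],np.degrees(q[2]),best.fun))
    return out
E
python3 - <<'E'
from h import *
robot.camera("side")
p,a,d=snap("wrist","w14"); W=cloud(p,d)
st=robot.get_state(); print(st["t"],st["ee_pos"],st["gripper_width"])
tubes(p,a)
E
```

```text
18.8167 [0.46947457 0.02216519 0.28211524] 0.09155559070812182
comp [323 117  36  90 511] x 0.4543 y 0.1086 yaw 173.6 cost 3.69
comp [220 123  47  65 484] x 0.4488 y -0.0368 yaw 118.2 cost 14.80
```

View pics/w14.png

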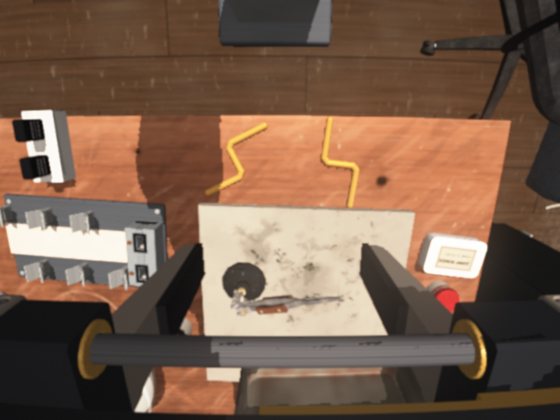

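```bash
sed -i 's/hsv\[...,1\]>130)&(hsv\[...,2\]>70)/hsv[...,1]>150)\&(hsv[...,2]>45)/' h.py
python3 - <<'E'
from h import *
a=cv2.imread("pics/w14.png"); p=robot.camera_params("wrist")
qs=tubes(p,a[:,:,::-1].copy())
o=a.copy()
for q in qs:
    c,s=np.cos(q[2]),np.sin(q[2]); M=np.array([[c,-s],[s,c]])
    P=np.array([(.058,.024),(0,.024),(0,-.024),(-.058,-.024)])@M.T+q[:2]
    uv=proj(p,np.c_[P,np.full(4,.0075)])
    cv2.polylines(o,[np.round(uv).astype(int)],False,(255,0,0),1)
cv2.imwrite("pics/w14o.png",cv2.resize(o[105:215,190:380],None,fx=4,fy=4,interpolation=0))
hsv=cv2.cvtColor(a,cv2.COLOR_BGR2HSV); print(hsv[188:193,206:224:3].tolist()[2], hsv[155,232:240].tolist())
E
```

```text
comp [323 117  36  90 411] x 0.4562 y 0.1053 yaw 173.4 cost 3.84
comp [220 123  47  65 465] x 0.4489 y -0.0400 yaw 118.0 cost 14.87
[[15, 169, 143], [17, 173, 162], [17, 176, 164], [17, 174, 152], [14, 167, 136], [11, 151, 191]] [[22, 153, 251], [23, 149, 252], [22, 155, 250], [19, 162, 242], [16, 161, 228], [13, 152, 217], [11, 145, 216], [11, 144, 218]]
```

View pics/w14o.png

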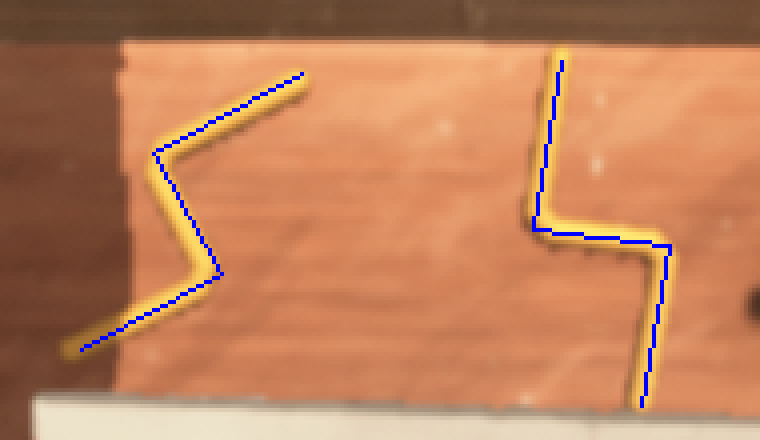

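```bash
sed -i 's/hsv\[...,0\]>17)/hsv[...,0]>13)/; s/hsv\[...,1\]>150)/hsv[...,1]>148)/' h.py
cat >> h.py <<'E'
def overlay(p,a,qs,fn,z=.0075,crop=None,f=4):
    o=a[:,:,::-1].copy()
    for q in qs:
        c,s=np.cos(q[2]),np.sin(q[2]); M=np.array([[c,-s],[s,c]])
        P=np.array([(.058,.024),(0,.024),(0,-.024),(-.058,-.024)])@M.T+q[:2]
        cv2.polylines(o,[np.round(proj(p,np.c_[P,np.full(4,z)])).astype(int)],False,(255,0,0),1)
    if crop: y0,y1,x0,x1=crop; o=o[y0:y1,x0:x1]
    cv2.imwrite(fn,cv2.resize(o,None,fx=f,fy=f,interpolation=0))
E
python3 - <<'E'
from h import *
p,a,d=snap("wrist","w15"); W=cloud(p,d)
st=robot.get_state(); print(st["t"],st["ee_pos"],st["gripper_width"])
qs=tubes(p,a); overlay(p,a,qs,"pics/w15o.png",crop=(105,215,190,380))
E
```

```text
18.8667 [0.46968225 0.02014065 0.28238341] 0.09213162845603279
comp [323 115  39  92 715] x 0.4551 y 0.1080 yaw 173.6 cost 8.24
comp [207 122  63  74 788] x 0.4502 y -0.0390 yaw 116.0 cost 7.74
```

View pics/w15o.png

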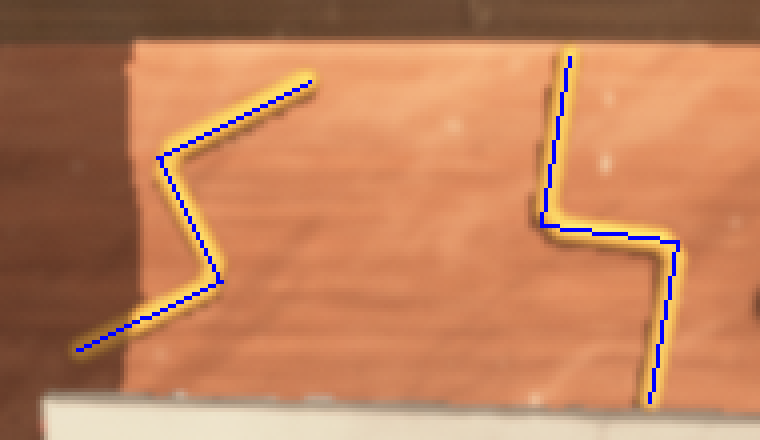

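Run:
```python
from h import *
p=np.load("pics/w2p.npy",allow_pickle=True).item()
W=cloud(p,np.load("pics/w2.npy"))
m=(W[...,2]>.030)&(W[...,2]<.048)&(W[...,0]>.48)&(W[...,0]<.68)&(W[...,1]>-.42)&(W[...,1]<-.155)
m[:150]=0
n,L,S,C=cv2.connectedComponentsWithStats(m.astype(np.uint8))
for i in range(1,n):
    if S[i,4]<15: continue
    P=W[L==i]; T=P[P[:,2]>.037]; print(S[i],P[:,2].max().round(4),"min",P[:,:2].min(0).round(4),"max",P[:,:2].max(0).round(4),"tops mid",((T[:,:2].min(0)+T[:,:2].max(0))/2).round(4))
c,s=np.cos(np.radians(-3.4)),np.sin(np.radians(-3.4)); M=np.array([[c,-s],[s,c]])
for C0 in [(.5773,-.2745)]:
  o=cv2.imread("pics/w2.png")
  for k in (-66,0,66):
    for sg in (1,-1):
        ctr=np.array([43,24])*sg+[0,k]
        for yy in (-11.5,11.5):
            Q=(np.array([[ctr[0]-13,ctr[1]+yy],[ctr[0]+13,ctr[1]+yy]])/1000)@M.T+C0
            uv=proj(p,np.c_[Q,[.042]*2]); uv=((uv-[160,155]+.5)*4.3-.5); 
            Z=cv2.resize(o[155:260,160:345],None,fx=4.3,fy=4.3,interpolation=2) if 'Z' not in dir() else Z
            cv2.line(Z,*[tuple(int(t) for t in x) for x in uv],(0,0,255),1)
  Q=(np.array([[-70,-125],[70,-125],[70,125],[-70,125]])/1000)@M.T+C0
  uv=((proj(p,np.c_[Q,[.01]*4])-[160,155]+.5)*4.3-.5).astype(int); cv2.polylines(Z,[uv],True,(0,255,0),1)
  Q=(np.array([[-45,83],[45,83],[45,125],[-45,125]])/1000)@M.T+C0
  uv=((proj(p,np.c_[Q,[.046]*4])-[160,155]+.5)*4.3-.5).astype(int); cv2.polylines(Z,[uv],True,(255,0,0),1)
cv2.imwrite("pics/w2fit.png",Z)
```

```text
[165 174  12  18 169] 0.0435 min [ 0.5138 -0.4031] max [ 0.5401 -0.3913] tops mid [ 0.5269 -0.3996]
[179 174   5  19  88] 0.0438 min [ 0.5145 -0.3863] max [ 0.5413 -0.3749] tops mid [ 0.5283 -0.3783]
[210 177   9  18 138] 0.0432 min [ 0.5185 -0.3373] max [ 0.5445 -0.326 ] tops mid [ 0.5313 -0.3342]
[222 177   6  19 104] 0.0439 min [ 0.5194 -0.3211] max [ 0.545  -0.3105] tops mid [ 0.5323 -0.3137]
[254 179   9  19 140] 0.0431 min [ 0.5227 -0.2717] max [ 0.5486 -0.2599] tops mid [ 0.5354 -0.2678]
[265 179   8  19 119] 0.044 min [ 0.5235 -0.2559] max [ 0.5489 -0.2446] tops mid [ 0.5362 -0.2478]
[304 189  30  60 904] 0.048 min [ 0.538  -0.1961] max [ 0.6295 -0.1551] tops mid [ 0.5837 -0.1756]
[199 230  10  17 127] 0.0437 min [ 0.6033 -0.3595] max [ 0.6297 -0.3468] tops mid [ 0.616  -0.3559]
[210 230   6  19  83] 0.0434 min [ 0.6039 -0.3442] max [ 0.6303 -0.3335] tops mid [ 0.6175 -0.3368]
[241 232   9  18 122] 0.0427 min [ 0.6068 -0.2944] max [ 0.633  -0.2826] tops mid [ 0.62   -0.2912]
[252 232   7  19 107] 0.0436 min [ 0.6082 -0.2781] max [ 0.6342 -0.2673] tops mid [ 0.6213 -0.2708]
[283 234   8  18 106] 0.0435 min [ 0.6107 -0.2287] max [ 0.6371 -0.2176] tops mid [ 0.6236 -0.2256]
[293 235   9  18 118] 0.0435 min [ 0.612  -0.2128] max [ 0.6381 -0.2009] tops mid [ 0.625  -0.2053]
```

View pics/w2fit.png

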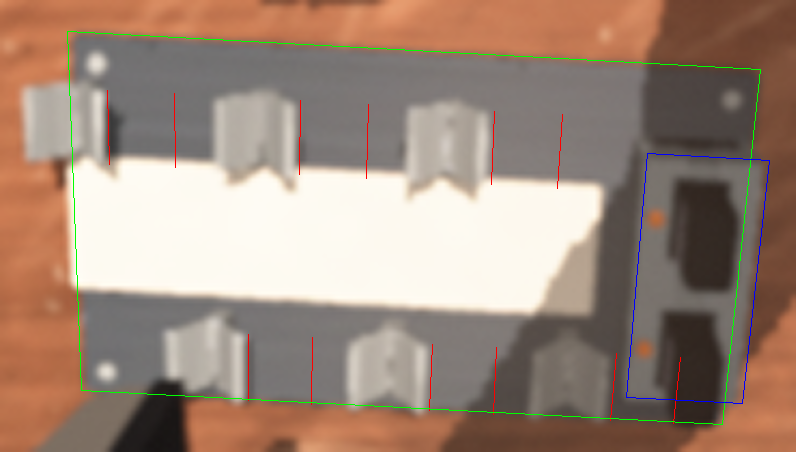

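Run:
```python
from h import *
goto([.450,-.039,.12],np.radians(116))
```

```text
delta_pos [ 0.0196 -0.059   0.1624] twist [-0.0005 -0.0012 -0.452 ] | dist 0.174 deg 25.9 rows 4.2 alt [-1.7000e-03  7.0000e-04  2.6895e+00]
```

Request:
send_rows(plan=[{"delta_pos": [0.004, -0.012, 0.032], "twist": [0, 0, -0.09]}, {"delta_pos": [0.008, -0.024, 0.065], "twist": [0, 0, -0.18]}, {"delta_pos": [0.012, -0.036, 0.098], "twist": [0, 0, -0.27]}, {"delta_pos": [0.016, -0.048, 0.13], "twist": [0, 0, -0.36]}, {"delta_pos": [0.0196, -0.059, 0.15], "twist": [0, -0.001, -0.452]}, {"delta_pos": [0.0196, -0.059, 0.1624], "twist": [0, -0.001, -0.452]}, {"delta_pos": [0.0196, -0.059, 0.1624], "twist": [0, -0.001, -0.452]}, {"delta_pos": [0.0196, -0.059, 0.1624], "twist": [0, -0.001, -0.452]}, {"delta_pos": [0.0196, -0.059, 0.1624], "twist": [0, -0.001, -0.452]}, {"delta_pos": [0.0196, -0.059, 0.1624], "twist": [0, -0.001, -0.452]}], fingers=0.3)

```text
t: 19.7
ee_pos: [0.4509, -0.0393, 0.1211]
tcp_rot: [-0.706, 3.059, -0.001]
contact_force: [-0.9, -0.5, 0.3]
gripper_width: 0.0597
```

Run:
```python
from h import *
robot.camera("side")
p,a,d=snap("wrist","w16"); W=cloud(p,d)
st=robot.get_state(); print(st["t"],st["ee_pos"],st["gripper_width"])
qs=tubes(p,a,roi=(0,320)); overlay(p,a,qs,"pics/w16o.png",f=1.4)
for q in qs[:3]: goto([q[0],q[1],.0025],q[2])
```

```text
19.8 [ 0.450772   -0.03887988  0.12098395] 0.060045222435931064
comp [ 216  173  130   60 1121] x 0.4513 y -0.0400 yaw 114.2 cost 7.55
comp [392 206  38  98 504] x 0.4531 y 0.1043 yaw 175.5 cost 28.69
delta_pos [ 0.0002 -0.0012  0.1185] twist [-0.001   0.0016  0.0313] | dist 0.118 deg 1.8 rows 2.8 alt [-2.5000e-03 -1.5000e-03 -3.1103e+00]
delta_pos [-0.0647  0.1278  0.1185] twist [-1.7000e-03  9.0000e-04 -1.0381e+00] | dist 0.186 deg 59.5 rows 8.3 alt [1.1000e-03 2.0000e-03 2.1035e+00]
```

View pics/w16o.png

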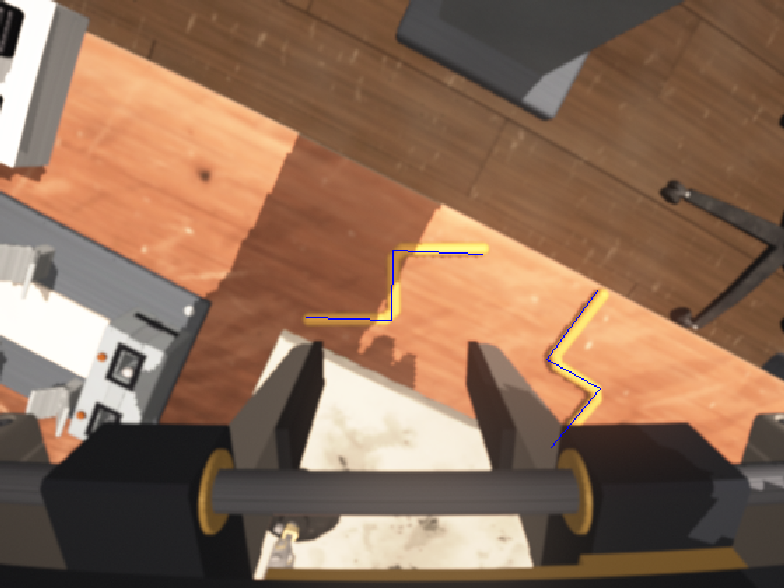

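Request:
send_rows(plan=[{"delta_pos": [0, -0.0005, 0.03], "twist": [0, 0, 0]}, {"delta_pos": [0, -0.0005, 0.06], "twist": [0, 0, 0]}, {"delta_pos": [0, -0.0005, 0.085], "twist": [0, 0, 0]}, {"delta_pos": [0, -0.0005, 0.1], "twist": [-0.001, 0.0015, 0]}, {"delta_pos": [0, -0.0005, 0.11], "twist": [-0.001, 0.0015, 0]}, {"delta_pos": [0, -0.0005, 0.115], "twist": [-0.001, 0.0015, 0]}, {"delta_pos": [0, -0.0005, 0.1185], "twist": [-0.001, 0.0015, 0]}, {"delta_pos": [0, -0.0005, 0.1185], "twist": [-0.001, 0.0015, 0]}, {"delta_pos": [0, -0.0005, 0.1185], "twist": [-0.001, 0.0015, 0]}, {"delta_pos": [0, -0.0005, 0.1185], "twist": [-0.001, 0.0015, 0]}])

```text
t: 20.63
ee_pos: [0.4519, -0.0393, 0.0033]
tcp_rot: [-0.707, 3.059, -0.0]
contact_force: [0.3, -0.1, 0.3]
gripper_width: 0.0597
```

Run:
```python
from h import *
p,a,d=snap("wrist","w17"); snap("side","s17")
st=robot.get_state(); print(st["t"],st["ee_pos"],st["contact_force"],st["gripper_width"])
```

```text
20.7333 [ 0.45178893 -0.03929717  0.00319076] [0.21511062 0.24534121 0.3768726 ] 0.059746636041415196
```

View pics/w17.png

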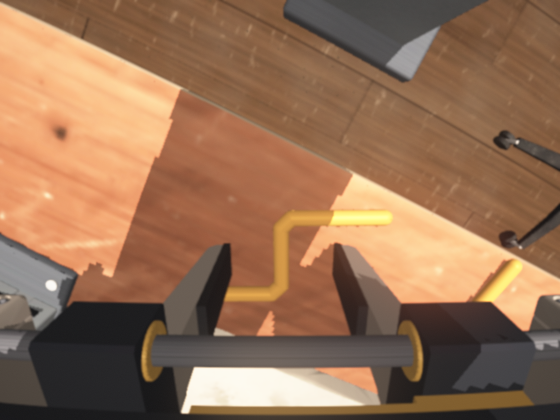

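Run:
```python
from h import *
p=robot.camera_params("wrist"); st=robot.get_state()
print(proj(p,[[*st["ee_pos"][:2],.0045]])); 
print(plane(p,[(281.5,219),(281.5,294),(281.5,257)],.006))
a=cv2.imread("pics/w17.png")[:,:,::-1].copy(); tubes(p,a,z=.006,roi=(200,300))
```

```text
[[279.94126466 258.88078912]]
[[ 0.42889557 -0.0494641   0.006     ]
 [ 0.47161816 -0.02860296  0.006     ]
 [ 0.44966183 -0.03932394  0.006     ]]
comp [ 224  210  111   90 2613] x 0.4502 y -0.0406 yaw 125.3 cost 55.10
comp [474 259  42  41 380] x 0.4071 y 0.0848 yaw 122.2 cost 499.42
```

Request:
send_rows(plan=[{"delta_pos": [0, 0, 0], "twist": [0, 0, 0]}, {"delta_pos": [0, 0, 0], "twist": [0, 0, 0]}, {"delta_pos": [0, 0, 0], "twist": [0, 0, 0]}, {"delta_pos": [0, 0, 0], "twist": [0, 0, 0]}, {"delta_pos": [0, 0, 0], "twist": [0, 0, 0]}, {"delta_pos": [0, 0, 0], "twist": [0, 0, 0]}, {"delta_pos": [0, 0, 0], "twist": [0, 0, 0]}, {"delta_pos": [0, 0, 0], "twist": [0, 0, 0]}, {"delta_pos": [0, 0, 0], "twist": [0, 0, 0]}, {"delta_pos": [0, 0, 0], "twist": [0, 0, 0]}], fingers=-1, squeeze=30)

```text
t: 21.57
ee_pos: [0.4518, -0.0393, 0.0032]
tcp_rot: [-0.707, 3.059, -0.0]
contact_force: [0.1, 0.8, -0.1]
gripper_width: 0.0077
```

Request:
send_rows(plan=[{"delta_pos": [0, 0, -0.005], "twist": [0, 0, 0]}, {"delta_pos": [0, 0, -0.012], "twist": [0, 0, 0]}, {"delta_pos": [0, 0, -0.022], "twist": [0, 0, 0]}, {"delta_pos": [0, 0, -0.035], "twist": [0, 0, 0]}, {"delta_pos": [0, 0, -0.055], "twist": [0, 0, 0]}, {"delta_pos": [0, 0, -0.08], "twist": [0, 0, 0]}, {"delta_pos": [0, 0, -0.11], "twist": [0, 0, 0]}, {"delta_pos": [0, 0, -0.14], "twist": [0, 0, 0]}, {"delta_pos": [0, 0, -0.17], "twist": [0, 0, 0]}, {"delta_pos": [0, 0, -0.18], "twist": [0, 0, 0]}])

```text
t: 22.4
ee_pos: [0.4535, -0.0396, 0.1879]
tcp_rot: [-0.704, 3.052, -0.001]
contact_force: [0.6, -0.3, -0.5]
gripper_width: 0.008
```

Run:
```python
from h import *
p,a,d=snap("wrist","w18"); snap("side","s18")
st=robot.get_state(); print(st["t"],st["ee_pos"],st["contact_force"],st["gripper_width"])
goto([.5801,-.2365,.18],np.radians(-3.4))
```

```text
22.5 [ 0.45286808 -0.03917999  0.1855326 ] [-1.07738354 -0.59209516  0.16689109] 0.007875743891536323
delta_pos [-0.0277 -0.2331  0.0062] twist [-0.0053  0.0053 -1.0572] | dist 0.235 deg 60.6 rows 8.5 alt [0.006  0.0061 2.0844]
```

View pics/w18.png

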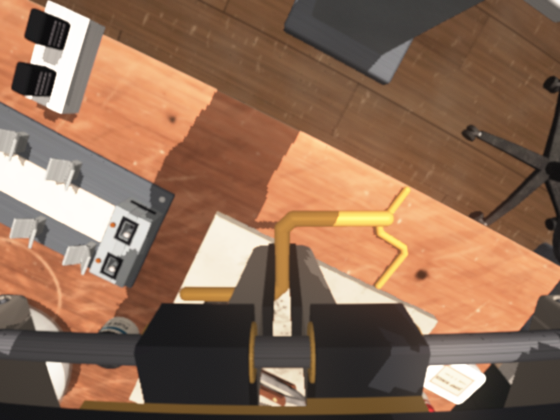

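Request:
send_rows(plan=[{"delta_pos": [-0.002, -0.015, 0], "twist": [0, 0, 0.12]}, {"delta_pos": [-0.005, -0.04, 0], "twist": [0, 0, 0.24]}, {"delta_pos": [-0.008, -0.07, 0], "twist": [0, 0, 0.36]}, {"delta_pos": [-0.012, -0.1, 0], "twist": [0, 0, 0.48]}, {"delta_pos": [-0.015, -0.13, 0], "twist": [0, 0, 0.6]}, {"delta_pos": [-0.018, -0.16, 0], "twist": [0, 0, 0.72]}, {"delta_pos": [-0.022, -0.19, 0], "twist": [0, 0, 0.84]}, {"delta_pos": [-0.025, -0.215, 0], "twist": [0, 0, 0.96]}, {"delta_pos": [-0.028, -0.233, 0], "twist": [0, 0, 1.08]}, {"delta_pos": [-0.028, -0.233, 0], "twist": [0, 0, 1.2]}])

```text
t: 23.33
ee_pos: [0.5802, -0.2401, 0.184]
tcp_rot: [1.157, 2.916, 0.0]
contact_force: [-0.5, 0.9, -0.1]
gripper_width: 0.0076
```

Run:
```python
from h import *
st=robot.get_state(); print(st["t"],st["ee_pos"],st["joints"].round(2),st["gripper_width"])
goto([.5801,-.2365,.15],np.radians(-3.4))
```

```text
23.3333 [ 0.58016373 -0.24007327  0.18400818] [-0.16  0.52  0.68  1.73 -0.38  1.02  1.48] 0.007647352001151478
delta_pos [0.0026 0.0025 0.034 ] twist [0.0037 0.0033 0.8749] | dist 0.034 deg 50.1 rows 7.0 alt [-0.004   0.0045 -2.2667]
```

Request:
send_rows(plan=[{"delta_pos": [0.0026, 0.0025, 0.005], "twist": [0, 0, 0.12]}, {"delta_pos": [0.0026, 0.0025, 0.01], "twist": [0, 0, 0.24]}, {"delta_pos": [0.0026, 0.0025, 0.015], "twist": [0, 0, 0.36]}, {"delta_pos": [0.0026, 0.0025, 0.02], "twist": [0, 0, 0.48]}, {"delta_pos": [0.0026, 0.0025, 0.025], "twist": [0, 0, 0.6]}, {"delta_pos": [0.0026, 0.0025, 0.03], "twist": [0.002, 0.002, 0.72]}, {"delta_pos": [0.0026, 0.0025, 0.034], "twist": [0.003, 0.003, 0.82]}, {"delta_pos": [0.0026, 0.0025, 0.034], "twist": [0.0037, 0.0033, 0.875]}, {"delta_pos": [0.0026, 0.0025, 0.034], "twist": [0.0037, 0.0033, 0.875]}, {"delta_pos": [0.0026, 0.0025, 0.034], "twist": [0.0037, 0.0033, 0.875]}])

```text
t: 24.17
ee_pos: [0.5792, -0.2363, 0.1484]
tcp_rot: [-2.284, -2.155, 0.003]
contact_force: [-0.2, 0.6, -0.7]
gripper_width: 0.0079
```

Run:
```python
from h import *
robot.camera("side");robot.camera("side")
p,a,d=snap("wrist","w19"); W=cloud(p,d)
st=robot.get_state(); print(st["t"],st["ee_pos"],st["joints"].round(2),st["gripper_width"])
goto([.5801,-.2365,.15],np.radians(-3.4))
```

```text
24.3167 [ 0.57984852 -0.23653721  0.14956305] [-0.28  0.63  0.87  1.76 -0.56  1.02  0.75] 0.00794883635658468
delta_pos [ 0.0001  0.0002 -0.0004] twist [-0.0006 -0.      0.0008] | dist 0.001 deg 0.1 rows 0.0 alt [ 0.0000e+00 -9.0000e-04 -3.1408e+00]
```

View pics/w19.png

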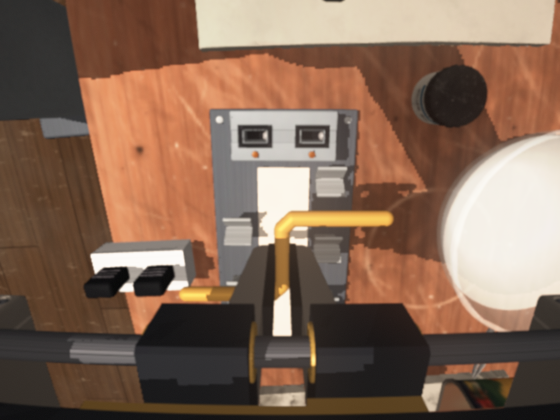

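Run:
```python
from h import *
p=robot.camera_params("wrist"); a=cv2.imread("pics/w19.png")[:,:,::-1].copy(); W=cloud(p,np.load("pics/w19.npy"))
for c in range(300,392,12): print(c, W[215:222,c].round(4).tolist()[2:5])
for c in range(185,235,10): print(c, W[292:298,c].round(4).tolist()[1:4])
c,s=np.cos(np.radians(-3.4)),np.sin(np.radians(-3.4)); M=np.array([[c,-s],[s,c]])
m=(W[...,2]>.1545)&(W[...,2]<.165); m[250:]=0
P=(W[m][:,:2]-[.5801,-.2365])@M; print(len(P),P.min(0),P.max(0)); L=P[P[:,0]>.02]; print("leg",L.mean(0),np.polyfit(L[:,0],L[:,1],1))
m=(W[...,2]>.1545)&(W[...,2]<.165); m[:285]=0; m[:,:175]=0; m[:,240:]=0
P=(W[m][:,:2]-[.5801,-.2365])@M; print(len(P),P.min(0),P.max(0)); print("leg",P.mean(0))
```

```text
300 [[nan, nan, nan], [0.5914, -0.2092, 0.1544], [0.5914, -0.2095, 0.1553]]
312 [[0.598, -0.2091, 0.1544], [0.598, -0.2097, 0.154], [0.5978, -0.2096, 0.1561]]
324 [[0.6045, -0.2093, 0.1547], [0.6043, -0.2094, 0.1561], [0.6044, -0.2102, 0.1556]]
336 [[0.611, -0.2095, 0.1552], [0.6111, -0.2104, 0.1544], [0.6111, -0.2109, 0.1545]]
348 [[0.6178, -0.2103, 0.1541], [0.6176, -0.2106, 0.1548], [0.6174, -0.2109, 0.1558]]
360 [[0.6243, -0.2105, 0.1545], [0.6239, -0.2106, 0.156], [0.624, -0.2112, 0.1559]]
372 [[0.6308, -0.2108, 0.1548], [0.6303, -0.2108, 0.1566], [0.631, -0.2122, 0.1542]]
384 [[0.6376, -0.2113, 0.1545], [0.6373, -0.2116, 0.1553], [0.6371, -0.2119, 0.156]]
185 [[nan, nan, nan], [0.5211, -0.253, 0.1545], [0.5214, -0.2531, 0.1555]]
195 [[0.5276, -0.252, 0.1555], [0.5274, -0.2529, 0.1551], [0.5275, -0.2532, 0.1557]]
205 [[0.5332, -0.253, 0.1543], [0.5333, -0.2532, 0.1551], [0.5333, -0.2538, 0.1552]]
215 [[0.539, -0.2537, 0.1537], [0.5389, -0.2544, 0.1535], [0.539, -0.2547, 0.1543]]
225 [[0.5452, -0.2533, 0.1548], [0.5453, -0.2536, 0.1555], [0.5452, -0.2543, 0.1553]]
1274 [-0.01693592  0.00955899] [0.0599792  0.03085554]
leg [0.03954425 0.02703354] [0.00309124 0.0269113 ]
330 [-0.06084808 -0.02393355] [-0.02907805 -0.01640037]
leg [-0.04550602 -0.02078543]
```

Request:
send_rows(plan=[{"delta_pos": [-0.002, 0, 0.02], "twist": [0, 0, 0]}, {"delta_pos": [-0.002, 0, 0.045], "twist": [0, 0, 0]}, {"delta_pos": [-0.002, 0, 0.07], "twist": [0, 0, 0]}, {"delta_pos": [-0.002, 0, 0.085], "twist": [0, 0, 0]}, {"delta_pos": [-0.002, 0, 0.095], "twist": [0, 0, 0]}, {"delta_pos": [-0.002, 0, 0.1], "twist": [0, 0, 0]}, {"delta_pos": [-0.002, 0, 0.105], "twist": [0, 0, 0]}, {"delta_pos": [-0.002, 0, 0.11], "twist": [0, 0, 0]}, {"delta_pos": [-0.002, 0, 0.1145], "twist": [0, 0, 0]}, {"delta_pos": [-0.002, 0, 0.1155], "twist": [0, 0, 0]}])

```text
t: 25.15
ee_pos: [0.5798, -0.2385, 0.0339]
tcp_rot: [-2.285, -2.155, 0.0]
contact_force: [-0.9, -0.5, -1.1]
gripper_width: 0.0075
```

Run:
```python
from h import *
p,a,d=snap("wrist","w20"); W=cloud(p,d)
st=robot.get_state(); print(st["t"],st["ee_pos"],st["contact_force"],st["gripper_width"])
print(np.nanmedian(W[216:222,300:390],axis=(0,1)))
```

```text
25.2 [ 0.57973121 -0.23847738  0.03400527] [ 0.48252343  0.65259451 -0.15936907] 0.007827646293137225
[ 0.61550851 -0.21254427  0.03962426]
```

View pics/w20.png

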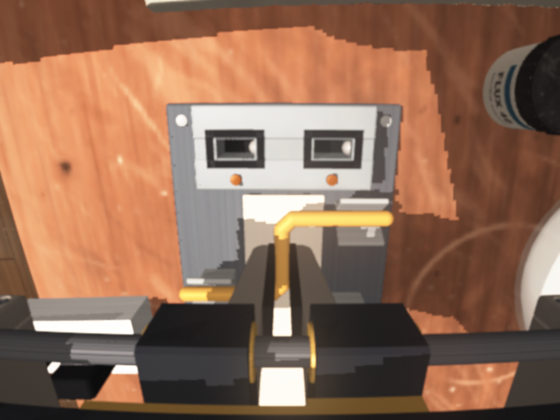

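Request:
send_rows(plan=[{"delta_pos": [0, 0, 0.001], "twist": [0, 0, 0]}, {"delta_pos": [0, 0, 0.001], "twist": [0, 0, 0]}, {"delta_pos": [0, 0, 0.001], "twist": [0, 0, 0]}, {"delta_pos": [0, 0, 0.001], "twist": [0, 0, 0]}, {"delta_pos": [0, 0, 0.001], "twist": [0, 0, 0]}, {"delta_pos": [0, 0, -0.01], "twist": [0, 0, 0]}, {"delta_pos": [0, 0, -0.03], "twist": [0, 0, 0]}, {"delta_pos": [0, 0, -0.06], "twist": [0, 0, 0]}, {"delta_pos": [0, 0, -0.1], "twist": [0, 0, 0]}, {"delta_pos": [0, 0, -0.13], "twist": [0, 0, 0]}], fingers=-0.45)

```text
t: 26.03
ee_pos: [0.5799, -0.2392, 0.1672]
tcp_rot: [2.285, 2.154, 0.0]
contact_force: [-0.1, -1.1, 0.9]
gripper_width: 0.0251
```

Run:
```python
from h import *
robot.camera("side")
p,a,d=snap("wrist","w21"); W=cloud(p,d)
st=robot.get_state(); print(st["t"],st["ee_pos"],st["contact_force"],st["gripper_width"])
qs=tubes(p,a,z=.037,roi=(0,400)); 
overlay(p,a,qs,"pics/w21o.png",z=.037,f=1.4)
c,s=np.cos(np.radians(-3.4)),np.sin(np.radians(-3.4)); M=np.array([[c,-s],[s,c]])
for q in qs: print(((q[:2]-[.5801,-.2365])@M).round(4))
```

```text
26.1333 [ 0.58252317 -0.24062611  0.17020662] [ 0.48507167 -0.30693669 -0.55683157] 0.025037404330843713
comp [270 166  71  54 475] x 0.5898 y -0.2376 yaw 183.3 cost 141.98
comp [217 213  55   9 278] x 0.5456 y -0.2562 yaw 130.9 cost 310.95
comp [212 322  13  61 413] x 0.4961 y -0.4276 yaw 39.3 cost 115.88
comp [339 323  13  60 377] x 0.6501 y -0.4293 yaw 233.3 cost 138.94
comp [485 363  32  36 559] x 0.8477 y -0.4899 yaw -89.7 cost 201.25
comp [344 395 115   5 363] x 0.7267 y -0.5145 yaw 143.5 cost 152.53
[ 0.0098 -0.0005]
[-0.0333 -0.0218]
[-0.0726 -0.1957]
[ 0.0813 -0.1883]
[ 0.2822 -0.237 ]
[ 0.1628 -0.2688]
```

View pics/w21o.png

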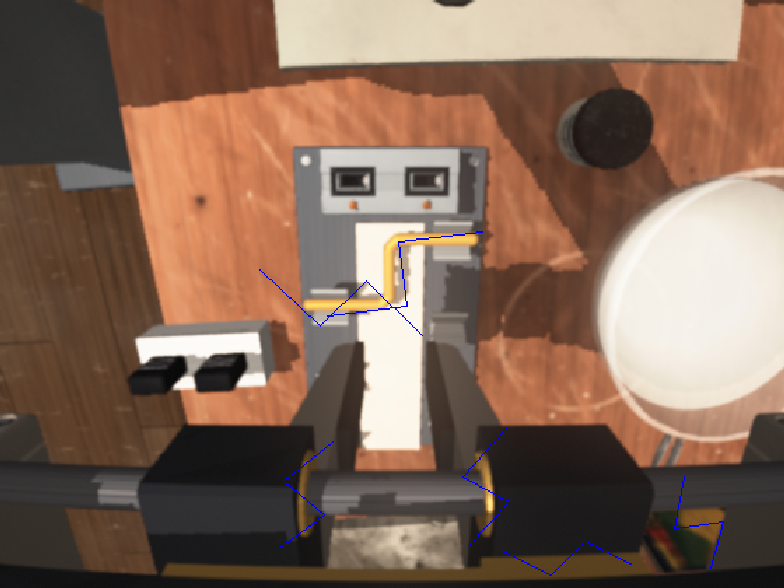

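```bash
cat >> h.py <<'E'
def chk(W,a,rest,roi=(100,330)):
    hsv=cv2.cvtColor(a,cv2.COLOR_RGB2HSV)
    m=(hsv[...,0]>13)&(hsv[...,0]<34)&(hsv[...,1]>140)&(hsv[...,2]>50)&(W[...,2]>.030)&(W[...,2]<.048)
    c,s=np.cos(np.radians(-3.4)),np.sin(np.radians(-3.4)); M=np.array([[c,-s],[s,c]])
    P=W[m]; q=(P[:,:2]-rest)@M; k=(abs(q[:,0])<.08)&(abs(q[:,1])<.034); q=q[k]; z=P[k,2]
    for n,kk in (("+leg",q[:,0]>.015),("-leg",q[:,0]<-.015),("bar",(abs(q[:,0])<.012)&(abs(q[:,1])<.018))):
        if kk.sum()<5: print(n,"few",kk.sum()); continue
        f=np.polyfit(q[kk,0],q[kk,1],1) if n!="bar" else np.polyfit(q[kk,1],q[kk,0],1)
        print(n,kk.sum(),"mean",q[kk].mean(0).round(4),"min",q[kk].min(0).round(4),"max",q[kk].max(0).round(4),"slope",f[0].round(3),"z",z[kk].mean().round(4))
E
python3 - <<'E'
from h import *
p,a,d=snap("wrist","w22"); W=cloud(p,d); chk(W,a,[.5801,-.2365])
st=robot.get_state(); print(st["t"],st["ee_pos"])
goto([.40,-.02,.28],np.radians(-6.4))
E
```

```text
+leg 375 mean [0.0385 0.0249] min [0.0156 0.0208] max [0.0613 0.0288] slope -0.009 z 0.0377
-leg 338 mean [-0.0377 -0.0224] min [-0.0612 -0.0274] max [-0.0158 -0.0188] slope -0.0 z 0.0376
bar 215 mean [ 0.0001 -0.0006] min [-0.0058 -0.018 ] max [0.0032 0.0176] slope 0.005 z 0.0379
26.1833 [ 0.58128676 -0.23935667  0.16740199]
delta_pos [ 0.2083 -0.1932 -0.1137] twist [0.0052 0.0005 0.0532] | dist 0.306 deg 3.1 rows 7.3 alt [-8.0000e-04  8.0000e-03 -3.0884e+00]
```

Request:
send_rows(plan=[{"delta_pos": [0.01, -0.015, -0.025], "twist": [0, 0, 0]}, {"delta_pos": [0.02, -0.035, -0.05], "twist": [0, 0, 0]}, {"delta_pos": [0.04, -0.055, -0.075], "twist": [0, 0, 0.05]}, {"delta_pos": [0.06, -0.08, -0.1], "twist": [0, 0, 0.05]}, {"delta_pos": [0.09, -0.1, -0.11], "twist": [0, 0, 0.05]}, {"delta_pos": [0.12, -0.12, -0.11], "twist": [0, 0, 0.05]}, {"delta_pos": [0.155, -0.13, -0.11], "twist": [0, 0, 0.05]}, {"delta_pos": [0.19, -0.14, -0.11], "twist": [0, 0, 0.05]}, {"delta_pos": [0.225, -0.145, -0.11], "twist": [0, 0, 0.05]}, {"delta_pos": [0.26, -0.15, -0.11], "twist": [0, 0, 0.05]}], fingers=0.2)

```text
t: 27.02
ee_pos: [0.4447, 0.0312, 0.2761]
tcp_rot: [2.336, 2.098, 0.006]
contact_force: [0.6, -0.2, 0.3]
gripper_width: 0.055
```

Run:
```python
from h import *
robot.camera("side");p,a,d=snap("wrist","w23")
st=robot.get_state(); print(st["t"],st["ee_pos"],st["joints"].round(2))
tubes(p,a,roi=(0,240))
goto([.455,.100,.16],np.radians(-6.4))
```

```text
27.1167 [0.44472956 0.03481814 0.27576195] [-1.16  0.01  1.04  2.05 -0.01  1.08 -0.21]
comp [242 105  89  40 240] x 0.4575 y 0.1053 yaw -6.7 cost 1.51
delta_pos [0.0658 0.0034 0.1158] twist [ 0.0033 -0.0007  0.0134] | dist 0.133 deg 0.8 rows 3.2 alt [ 1.1000e-03  5.2000e-03 -3.1282e+00]
```

View pics/w23.png

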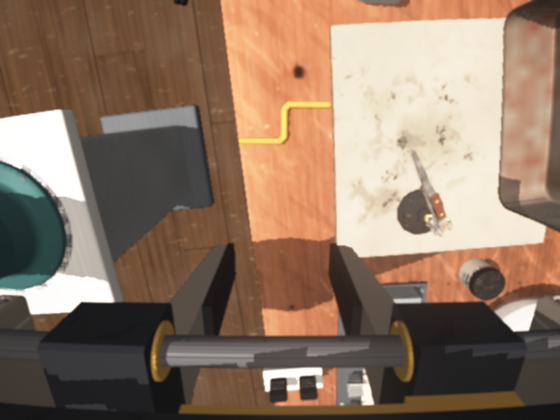

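Request:
send_rows(plan=[{"delta_pos": [0.015, 0.003, 0.03], "twist": [0, 0, 0.013]}, {"delta_pos": [0.03, 0.006, 0.06], "twist": [0, 0, 0.013]}, {"delta_pos": [0.045, 0.006, 0.09], "twist": [0.003, 0, 0.013]}, {"delta_pos": [0.06, 0.006, 0.12], "twist": [0.003, 0, 0.013]}, {"delta_pos": [0.0715, 0.006, 0.15], "twist": [0.003, 0, 0.013]}, {"delta_pos": [0.0715, 0.006, 0.156], "twist": [0.003, 0, 0.013]}, {"delta_pos": [0.0715, 0.006, 0.156], "twist": [0.003, 0, 0.013]}, {"delta_pos": [0.0715, 0.006, 0.156], "twist": [0.003, 0, 0.013]}, {"delta_pos": [0.0715, 0.006, 0.156], "twist": [0.003, 0, 0.013]}, {"delta_pos": [0.0715, 0.006, 0.156], "twist": [0.003, 0, 0.013]}])

```text
t: 27.95
ee_pos: [0.4593, 0.1051, 0.1215]
tcp_rot: [2.343, 2.093, 0.006]
contact_force: [0.2, -0.3, -0.6]
gripper_width: 0.0549
```

Run:
```python
from h import *
robot.camera("side");p,a,d=snap("wrist","w24")
st=robot.get_state(); print(st["t"],st["ee_pos"],st["joints"].round(2))
qs=tubes(p,a,roi=(0,300)); overlay(p,a,qs,"pics/w24o.png",f=1.4)
for q in qs[:2]: goto([*q[:2],.0025],q[2])
```

```text
28.05 [0.45896034 0.10546721 0.12113799] [-1.03  0.4   0.89  2.15 -0.45  0.78  0.04]
comp [211 173 133  60 999] x 0.4556 y 0.1088 yaw -7.6 cost 11.35
delta_pos [ 0.0026 -0.004   0.1186] twist [ 0.0021 -0.0029  0.0209] | dist 0.119 deg 1.2 rows 2.8 alt [ 0.0045  0.0033 -3.1207]
```

View pics/w24o.png

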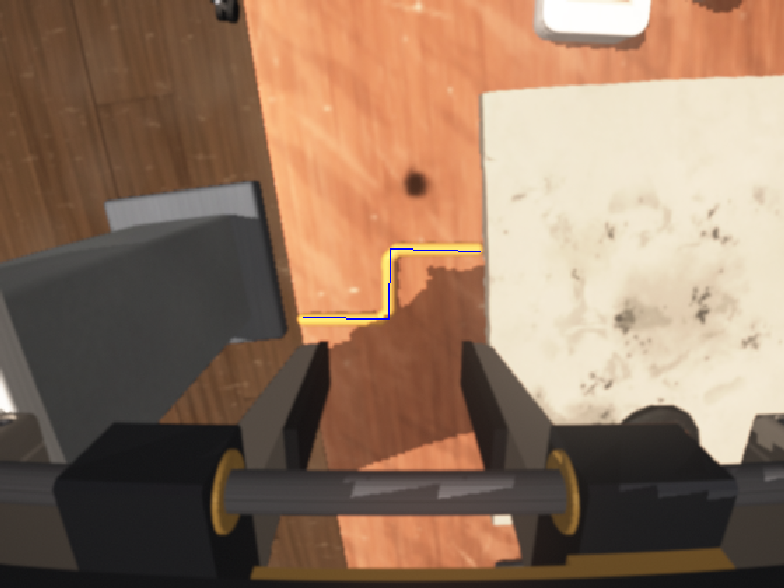

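Request:
send_rows(plan=[{"delta_pos": [0.002, -0.003, 0.03], "twist": [0, 0, 0.005]}, {"delta_pos": [0.002, -0.003, 0.06], "twist": [0, 0, 0.005]}, {"delta_pos": [0.002, -0.003, 0.085], "twist": [0.002, -0.003, 0.005]}, {"delta_pos": [0.002, -0.003, 0.1], "twist": [0.002, -0.003, 0.005]}, {"delta_pos": [0.002, -0.003, 0.11], "twist": [0.002, -0.003, 0.005]}, {"delta_pos": [0.002, -0.003, 0.115], "twist": [0.002, -0.003, 0.005]}, {"delta_pos": [0.002, -0.003, 0.1185], "twist": [0.002, -0.003, 0.005]}, {"delta_pos": [0.002, -0.003, 0.1185], "twist": [0.002, -0.003, 0.005]}, {"delta_pos": [0.002, -0.003, 0.1185], "twist": [0.002, -0.003, 0.005]}, {"delta_pos": [0.002, -0.003, 0.1185], "twist": [0.002, -0.003, 0.005]}])

```text
t: 28.88
ee_pos: [0.4572, 0.1084, 0.0034]
tcp_rot: [2.347, 2.088, 0.003]
contact_force: [-0.4, -0.1, 0.3]
gripper_width: 0.0551
```

Run:
```python
from h import *
p,a,d=snap("wrist","w25")
st=robot.get_state(); print(st["t"],st["ee_pos"],st["contact_force"],np.degrees(jaw(st)))
print(proj(p,[[*st["ee_pos"][:2],.0045]]));
```

```text
28.9333 [0.45707082 0.10843177 0.00336683] [0.80415166 0.46498326 0.40023069] -6.682869704366047
[[281.69136678 261.21047095]]
```

View pics/w25.png

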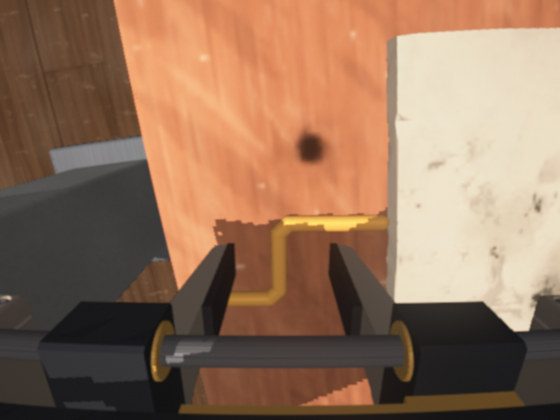

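Request:
send_rows(plan=[{"delta_pos": [0, 0, 0], "twist": [0, 0, 0]}, {"delta_pos": [0, 0, 0], "twist": [0, 0, 0]}, {"delta_pos": [0, 0, 0], "twist": [0, 0, 0]}, {"delta_pos": [0, 0, 0], "twist": [0, 0, 0]}, {"delta_pos": [0, 0, 0], "twist": [0, 0, 0]}, {"delta_pos": [0, 0, 0], "twist": [0, 0, 0]}, {"delta_pos": [0, 0, 0], "twist": [0, 0, 0]}, {"delta_pos": [0, 0, 0], "twist": [0, 0, 0]}, {"delta_pos": [0, 0, 0], "twist": [0, 0, 0]}, {"delta_pos": [0, 0, 0], "twist": [0, 0, 0]}], fingers=-1, squeeze=30)

```text
t: 29.77
ee_pos: [0.4557, 0.1085, 0.0032]
tcp_rot: [-2.346, -2.088, 0.0]
contact_force: [-4.8, -0.1, 4.7]
gripper_width: 0.0076
```

Request:
send_rows(plan=[{"delta_pos": [0, 0, -0.005], "twist": [0, 0, 0]}, {"delta_pos": [0, 0, -0.012], "twist": [0, 0, 0]}, {"delta_pos": [0, 0, -0.022], "twist": [0, 0, 0]}, {"delta_pos": [0, 0, -0.04], "twist": [0, 0, 0]}, {"delta_pos": [0, 0, -0.07], "twist": [0, 0, 0]}, {"delta_pos": [0, 0, -0.1], "twist": [0, 0, 0]}, {"delta_pos": [0, 0, -0.14], "twist": [0, 0, 0]}, {"delta_pos": [0, 0, -0.18], "twist": [0, 0, 0]}, {"delta_pos": [0, 0, -0.21], "twist": [0, 0, 0]}, {"delta_pos": [0, 0, -0.22], "twist": [0, 0, 0]}])

```text
t: 30.6
ee_pos: [0.4591, 0.1083, 0.2279]
tcp_rot: [-2.348, -2.087, -0.014]
contact_force: [0.6, 0.1, -0.3]
gripper_width: 0.0077
```

Run:
```python
from h import *
st=robot.get_state(); print(st["t"],st["ee_pos"],st["gripper_width"])
goto([.45,-.20,.22],np.radians(-3.4))
goto([.5722,-.3698,.17],np.radians(-3.4))
```

```text
30.6 [0.45905493 0.10828487 0.22793613] 0.007743163022497319
delta_pos [-0.3073  0.0272  0.0061] twist [ 0.0059 -0.0064 -0.0585] | dist 0.309 deg 3.4 rows 7.4 alt [-0.0099 -0.009   3.083 ]
delta_pos [-0.4618  0.1683  0.0559] twist [ 0.0059 -0.0064 -0.0585] | dist 0.495 deg 3.4 rows 11.9 alt [-0.0099 -0.009   3.083 ]
```

Request:
send_rows(plan=[{"delta_pos": [-0.025, 0.002, 0], "twist": [0, 0, -0.02]}, {"delta_pos": [-0.06, 0.006, 0], "twist": [0, 0, -0.04]}, {"delta_pos": [-0.095, 0.01, 0], "twist": [0.006, -0.006, -0.0585]}, {"delta_pos": [-0.13, 0.014, 0], "twist": [0.006, -0.006, -0.0585]}, {"delta_pos": [-0.165, 0.018, 0], "twist": [0.006, -0.006, -0.0585]}, {"delta_pos": [-0.2, 0.02, 0], "twist": [0.006, -0.006, -0.0585]}, {"delta_pos": [-0.235, 0.024, 0], "twist": [0.006, -0.006, -0.0585]}, {"delta_pos": [-0.27, 0.027, 0], "twist": [0.006, -0.006, -0.0585]}, {"delta_pos": [-0.3, 0.04, 0], "twist": [0.006, -0.006, -0.0585]}, {"delta_pos": [-0.325, 0.06, 0], "twist": [0.006, -0.006, -0.0585]}])

```text
t: 31.43
ee_pos: [0.4792, -0.2241, 0.2262]
tcp_rot: [-2.289, -2.151, -0.002]
contact_force: [-0.2, -0.2, 0.0]
gripper_width: 0.008
```

Run:
```python
from h import *
st=robot.get_state(); print(st["t"],st["ee_pos"],st["gripper_width"],st["joints"].round(2))
goto([.5722,-.3698,.15],np.radians(-3.4))
```

```text
31.4333 [ 0.47918351 -0.22411457  0.22624977] 0.007976300670824058 [-0.47  0.38  1.06  1.93 -0.38  1.05  0.7 ]
delta_pos [-0.1397  0.1019  0.0761] twist [ 0.0005 -0.0014 -0.0032] | dist 0.189 deg 0.2 rows 4.5 alt [-2.2000e-03 -8.0000e-04  3.1384e+00]
```

Request:
send_rows(plan=[{"delta_pos": [-0.028, 0.02, 0.005], "twist": [0, 0, 0]}, {"delta_pos": [-0.056, 0.04, 0.02], "twist": [0, 0, 0]}, {"delta_pos": [-0.084, 0.06, 0.035], "twist": [0, 0, 0]}, {"delta_pos": [-0.11, 0.08, 0.05], "twist": [0, 0, -0.003]}, {"delta_pos": [-0.13, 0.095, 0.065], "twist": [0, -0.001, -0.003]}, {"delta_pos": [-0.1397, 0.1019, 0.076], "twist": [0, -0.001, -0.003]}, {"delta_pos": [-0.1397, 0.1019, 0.076], "twist": [0, -0.001, -0.003]}, {"delta_pos": [-0.1397, 0.1019, 0.076], "twist": [0, -0.001, -0.003]}, {"delta_pos": [-0.1397, 0.1019, 0.076], "twist": [0, -0.001, -0.003]}, {"delta_pos": [-0.1397, 0.1019, 0.076], "twist": [0, -0.001, -0.003]}])

```text
t: 32.27
ee_pos: [0.5725, -0.3689, 0.1512]
tcp_rot: [2.285, 2.155, 0.003]
contact_force: [0.3, -0.2, -1.0]
gripper_width: 0.0082
```

```bash
cat >> h.py <<'E'
def held(W,rest,zt):
    c,s=np.cos(np.radians(-3.4)),np.sin(np.radians(-3.4)); M=np.array([[c,-s],[s,c]])
    q=(W[...,:2]-rest)@M; k=(W[...,2]>zt+.0015)&(W[...,2]<zt+.012)&(abs(q[...,0])<.08)&(abs(q[...,1])<.034)
    for n,kk in (("+leg",k&(q[...,0]>.028)),("-leg",k&(q[...,0]<-.028))):
        P=q[kk]; f=np.polyfit(P[:,0],P[:,1],1); print(n,len(P),"mean",P.mean(0).round(4),"min",P.min(0).round(4),"max",P.max(0).round(4),"slope",f[0].round(3),"z",W[kk][:,2].mean().round(4))
E
python3 - <<'E'
from h import *
robot.camera("side");p,a,d=snap("wrist","w26"); W=cloud(p,d)
st=robot.get_state(); print(st["t"],st["ee_pos"],st["gripper_width"])
hsv=cv2.cvtColor(a,cv2.COLOR_RGB2HSV); W[~((hsv[...,0]>13)&(hsv[...,0]<34)&(hsv[...,1]>140))]=np.nan
held(W,[.5722,-.3678],.15)
goto([.5722,-.3698,.034],np.radians(-3.4))
E
```

```text
32.3667 [ 0.57269008 -0.3688445   0.15123163] 0.007664125875668893
+leg 903 mean [0.0444 0.024 ] min [0.028  0.0184] max [0.0623 0.0278] slope -0.001 z 0.1564
-leg 598 mean [-0.0454 -0.023 ] min [-0.0616 -0.0274] max [-0.0293 -0.0203] slope 0.02 z 0.1552
delta_pos [-0.0011 -0.0007  0.1172] twist [ 0.0022 -0.0006  0.0009] | dist 0.117 deg 0.1 rows 2.8 alt [ 1.0000e-03  3.4000e-03 -3.1407e+00]
```

View pics/w26.png

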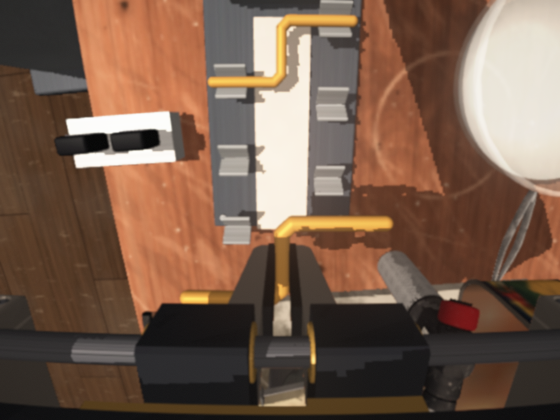

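Request:
send_rows(plan=[{"delta_pos": [0, 0, 0.02], "twist": [0, 0, 0]}, {"delta_pos": [0, 0, 0.045], "twist": [0, 0, 0]}, {"delta_pos": [0, 0, 0.07], "twist": [0.002, 0, 0]}, {"delta_pos": [0, 0, 0.085], "twist": [0.002, 0, 0]}, {"delta_pos": [0, 0, 0.095], "twist": [0.002, 0, 0]}, {"delta_pos": [0, 0, 0.1], "twist": [0.002, 0, 0]}, {"delta_pos": [0, 0, 0.105], "twist": [0.002, 0, 0]}, {"delta_pos": [0, 0, 0.11], "twist": [0.002, 0, 0]}, {"delta_pos": [0, 0, 0.115], "twist": [0.002, 0, 0]}, {"delta_pos": [0, 0, 0.117], "twist": [0.002, 0, 0]}])

```text
t: 33.2
ee_pos: [0.5732, -0.3688, 0.0342]
tcp_rot: [2.285, 2.156, 0.001]
contact_force: [0.5, 0.9, 0.7]
gripper_width: 0.0078
```

Run:
```python
from h import *
p,a,d=snap("wrist","w27"); W=cloud(p,d)
st=robot.get_state(); print(st["t"],st["ee_pos"],st["contact_force"],st["gripper_width"])
hsv=cv2.cvtColor(a,cv2.COLOR_RGB2HSV); W[~((hsv[...,0]>13)&(hsv[...,0]<34)&(hsv[...,1]>140))]=np.nan
held(W,[.5722,-.3678],.034)
```

```text
33.25 [ 0.57312759 -0.36860196  0.03406734] [-0.4396389   1.0286207   0.36867468] 0.007700785753698967
+leg 887 mean [0.0446 0.024 ] min [0.028  0.0193] max [0.063  0.0275] slope 0.001 z 0.0389
-leg 577 mean [-0.0451 -0.0229] min [-0.0613 -0.0269] max [-0.0288 -0.0199] slope 0.014 z 0.0387
```

View pics/w27.png

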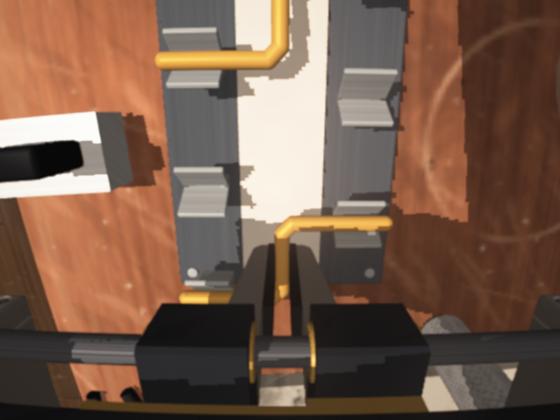

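Centred in the Vs. Release and rise.

Request:
send_rows(plan=[{"delta_pos": [0, 0, 0.001], "twist": [0, 0, 0]}, {"delta_pos": [0, 0, 0.001], "twist": [0, 0, 0]}, {"delta_pos": [0, 0, 0.001], "twist": [0, 0, 0]}, {"delta_pos": [0, 0, 0.001], "twist": [0, 0, 0]}, {"delta_pos": [0, 0, 0.001], "twist": [0, 0, 0]}, {"delta_pos": [0, 0, -0.01], "twist": [0, 0, 0]}, {"delta_pos": [0, 0, -0.03], "twist": [0, 0, 0]}, {"delta_pos": [0, 0, -0.07], "twist": [0, 0, 0]}, {"delta_pos": [0, 0, -0.11], "twist": [0, 0, 0]}, {"delta_pos": [0, 0, -0.15], "twist": [0, 0, 0]}], fingers=-0.45)

```text
t: 34.08
ee_pos: [0.5725, -0.3688, 0.1864]
tcp_rot: [-2.286, -2.155, -0.001]
contact_force: [1.2, -0.7, 0.7]
gripper_width: 0.0258
```

Request:
send_rows(plan=[{"delta_pos": [0, 0, -0.03], "twist": [0, 0, 0]}, {"delta_pos": [0, -0.02, -0.06], "twist": [0, 0, 0]}, {"delta_pos": [0, -0.04, -0.09], "twist": [0, 0, 0]}, {"delta_pos": [0, -0.06, -0.12], "twist": [0, 0, 0]}, {"delta_pos": [0, -0.07, -0.13], "twist": [0, 0, 0]}, {"delta_pos": [0, -0.07, -0.13], "twist": [0, 0, 0]}, {"delta_pos": [0, -0.07, -0.13], "twist": [0, 0, 0]}, {"delta_pos": [0, -0.07, -0.13], "twist": [0, 0, 0]}, {"delta_pos": [0, -0.07, -0.13], "twist": [0, 0, 0]}, {"delta_pos": [0, -0.07, -0.13], "twist": [0, 0, 0]}])

```text
t: 34.92
ee_pos: [0.5031, -0.3641, 0.3146]
tcp_rot: [-2.283, -2.154, 0.002]
contact_force: [-0.0, -0.2, -0.4]
gripper_width: 0.0254
```

Run:
```python
from h import *
robot.camera("side");robot.camera("side");p,a,d=snap("wrist","w28"); W=cloud(p,d)
st=robot.get_state(); print(st["t"],st["ee_pos"],st["contact_force"],st["gripper_width"])
print("rest0");chk(W,a,[.5722,-.3678]); print("rest2");chk(W,a,[.5801,-.2365])
rect(W,.058,.078,(.37,.43),(-.35,-.25)); rect(W,.058,.078,(.43,.5),(-.35,-.25)); snap("side","s28"); snap("scene","c28")
```

```text
35.0667 [ 0.50276725 -0.36468201  0.315435  ] [0.48559936 0.33805741 0.97221703] 0.02507220620348076
rest0
+leg 165 mean [0.0393 0.0245] min [0.0157 0.0214] max [0.0632 0.0273] slope -0.003 z 0.0379
-leg 156 mean [-0.038  -0.0233] min [-0.0609 -0.0268] max [-0.0162 -0.0201] slope 0.007 z 0.0377
bar 90 mean [ 0.0013 -0.0015] min [-0.0019 -0.0175] max [0.0042 0.0175] slope 0.037 z 0.0382
rest2
+leg 211 mean [0.0378 0.0239] min [0.0156 0.0197] max [0.0609 0.0278] slope 0.02 z 0.0379
-leg 190 mean [-0.0378 -0.0238] min [-0.0618 -0.0273] max [-0.015  -0.0195] slope -0.012 z 0.0378
bar 110 mean [0.0003 0.0023] min [-0.0032 -0.017 ] max [0.0035 0.018 ] slope -0.009 z 0.0381
n 288 c [ 406.  -299.3] size [16.3 28.3] ang 89.7 zmed 0.0674 mean [ 0.4071 -0.2991]
n 251 c [ 452.9 -299.2] size [14.9 27.3] ang 89.3 zmed 0.0675 mean [ 0.4536 -0.299 ]
```

View pics/w28.png

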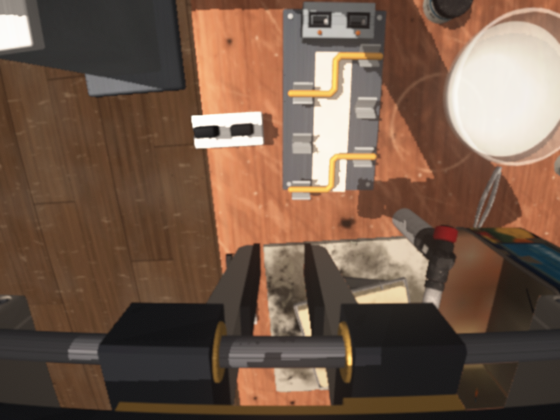

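View pics/s28.png

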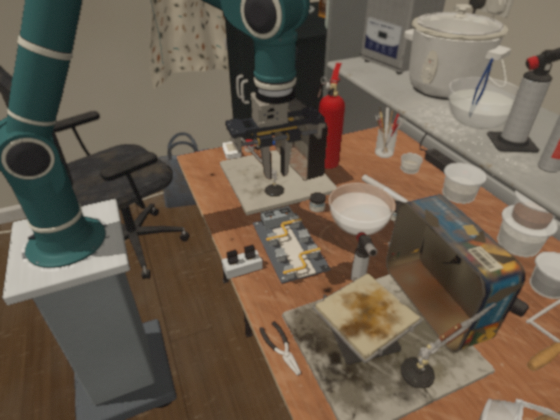

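Run:
```python
from h import *
print(robot.hand_in()); print(robot.get_state()["t"])
```

```text
the job is handed in; nothing more can be done
None
the job is handed in; nothing more can be done
```

I parked both plugs first, then laid both tubes that were on the table on the rack, and handed the job in at about 35 s. The hand-in gave no verdict.

- **Plugs:** both stand upright in the parking block. In the last picture they are at (0.406, -0.299) and (0.453, -0.299), within about 1 mm of the slots, with their tops at 67.5 mm (68 mm is fully home). While the first plug went in, the force reading peaked at 28 N. It dropped to under 1 N straight after, and the plug measured home.
- **Tubes:** I saw only two, and no third in any view. One lies at rest2 and one at rest0. Their centres are within about 1–2 mm of the stations. Both legs of each tube rest in the Vs, within about 0.02 rad of parallel to the rack, and are level to about 0.2 mm. One short bar fit read 0.037 rad, still inside the limit.
- **Bystanders:** I saw no contact, and the tin, pot and pliers look unmoved in the side picture. I did not measure their positions again at the end.
- **Arm:** it was clear of everything at hand-in, with the tool 0.31 m up, the fingers empty and no contact force beyond noise.

The rest positions came from the depth picture, because the stations are not centred on the rack's plate as I first assumed.

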